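# Return the leatherworker's tools to their silhouettes

## Task

Tidy the leather bench: put the wax tin, the burnishing block, the steel cutting die and the H-shaped thread winder each on the cream pad that bears its own silhouette, lying flat the way up it is now, centred on the dark shape and lined up with it (either way round). Leave the little dye jar and the brass weight standing where they are.

Things in the scene. Friction and masses are not known exactly. Their poses are not given: they have to be found in the camera images.
- tin_mid (a point): Round yellow wax tin with a brass-coloured disc on its lid, standing upright, 28 mm high, 56 mm across at the lid (the upper 12 mm) and 53 mm below it. The point is its centre, half-way up (14 mm); z is up. Belongs on the round silhouette. Loose, about 0.08 to 0.17 kg.
- block_mid (a point): Rectangular burnishing block of blue-painted wood with a cork sole, 84 x 42 x 30 mm (x, y, z), lying on its sole. The point is its centre, 15 mm up; x along its length, z up. Belongs on the rectangular silhouette. Loose, about 0.06 to 0.13 kg.
- die_mid (a point): Steel cutting die: a hollow upright steel band, 32 mm high, 4 mm thick, in the outline of an oval with straight sides, 84 mm long (x) and 48 mm wide (y) over the outside; the straight parallel sides are 36 mm long and a red bridge crosses its middle inside. The point is its centre, 16 mm up; z up. Belongs on the oval silhouette. Loose, about 0.13 to 0.25 kg.
- winder_mid (a point): H-shaped thread winder of pale wood, lying flat, 18 mm thick, 84 mm long (x); two end bars 54 mm wide (y) and 16 mm long (x), joined by a waist 28 mm wide (y) and 52 mm long (x). The point is its centre, 9 mm up; z up. It can be gripped across the waist. Belongs on the H-shaped silhouette. Loose, about 0.035 to 0.07 kg.
- pad_round: Fixed pale cream leather disc, 114 mm across and 4 mm thick, with a dark round (62 mm) silhouette in its middle. Origin: centre of its underside, on the bench. Direction does not matter.
- pad_rect: Fixed pale cream leather disc, 114 mm across and 4 mm thick, with a dark rectangular (90 x 48 mm) silhouette in its middle. Origin: centre of its underside, on the bench. The x axis runs along the silhouette's length; it looks the same turned by half a turn.
- pad_oval: Fixed pale cream leather disc, 114 mm across and 4 mm thick, with a dark oval, straight-sided (90 x 54 mm) silhouette in its middle. Origin: centre of its underside, on the bench. The x axis runs along the silhouette's length; it looks the same turned by half a turn.
- pad_h: Fixed pale cream leather disc, 114 mm across and 4 mm thick, with a dark H-shaped (about 90 x 60 mm) silhouette in its middle. Origin: centre of its underside, on the bench. The x axis runs along the silhouette's length; it looks the same turned by half a turn.
- dye: Bystander: small amber jar with a black cap, 32 mm across, 36 mm high, loose. Origin: centre of its underside. To be left standing where it is.
- weight: Bystander: small brass weight with a knob, 30 mm across, 34 mm high, loose. Origin: centre of its underside. To be left standing where it is.
Things that resemble listed ones, but are neither listed nor needed, are in the scene too. Several things look just like the part that bears die_mid: the one meant starts farthest from the robot's base.

How it is judged:
By the outcome, as a careful person would: the job done as asked, in the order asked, and still so for the second after the job is handed in, with the robot touching nothing.
It also fails if it takes over 104 s, if anything falls off the work surface, if the arm or the gripper's body presses on something with over 40 N, if the wrist force passes 120 N, or if a joint passes its speed limit or range.

## Robot

A 7-joint arm with a two-finger parallel gripper is mounted at the origin on the work surface. World frame = base frame: x ahead of the robot, y to its left, z up, the work surface at z = 0. Lengths are in m, angles in rad, forces in N, time in s.
With the tool pointing down it reaches from about 0.4 to 0.875 m from the base axis. Payload 19.3 kg.
Tool frame: the origin (TCP) lies at the centre of the arm's flange, where the gripper is bolted on; the fingertips stand 173 mm ahead of it and the grasp point (between the pads) lies 155 mm ahead of it; z points along the fingers, y is the line along which they close (so a half turn about z gives the same grasp; the last joint's range is limited). The gripper opens to 85 mm and grips with 20 to 120 N. Pads are 22 mm wide; open, the fingers measure 114 mm over their backs; the gripper's body (76 mm by 85 mm) begins 54 mm behind the grasp point. The pads swing forward as they close: fully open they stand 13 mm farther back than shut.
Start: joints at [-1.199, 0.521, -0.036, 1.599, 0.021, 1.021, -0.113], TCP at [0.267, 0.565, 0.405] pointing down, gripper open.
Joint ranges: [-2.91, 2.91], [-0.3, 2.13], [-1.5, 1.42], [0.17, 2.43], [-1.26, 4.41], [0.16, 1.93], [-2.52, 2.52]. Speed limits (rad/s): [1.89, 1.89, 2.39, 2.39, 3.01, 3.01, 3.01].

## Interface

Orientations are given as [roll, pitch, yaw] about the fixed x, y, z axes, in that order (R = Rz(yaw) Ry(pitch) Rx(roll)).
In Python, from workcell import bot, imaging, job gives the robot as it stands.
- The arm moves only by the tool carry_out, never from a script. Its argument "targets" is a list of rows, each a list of 3 entries, a list of its own where there are three numbers: the shift along the tool's x, y, z in units of 0.25 m (1.0 is 0.25 m), then the turn, a rotation vector about the tool's x, y, z in units of 180 degrees (1.0 is 180 degrees), then the opening, from 0 (shut) to 1 (fully open). In form: [[[tx, ty, tz], [wx, wy, wz], jaw], ...]. A call has 1 to 8 rows; each row shifts and turns the commanded pose from where the row before left it, along the tool's axes as they then stand; what a row does not reach is not made up. A row lasts 1/8 s, in which the tool goes at most 62.5 mm and 10.7 degrees, less where a joint would pass 70% of its speed; a pose out of reach is approached as far as the arm can. A call with a number of a shift or a turn outside -1 to 1 is refused whole. A call with a gripper value outside its range is refused whole. The fingers move at their own pace and stop on an object; "force" is the grip in N (left out, the last holds). Time passes only in rows, so rows that do not move let the fingers close. It gives the time, the measured TCP pose, the force and the opening at its end, in the units of the state.
- bot.observe(): the state, without advancing time (a new reading comes with each control period).
- imaging.grab_frame(name): name is "scene" or "top"; returns a dict with "pixels" (420x560x3 uint8, red, green, blue), "mtx" (3x3 intrinsics, pixels), "cam_to_world" (4x4, takes a point from camera to world coordinates). Camera axes: x right, y down, z forward; pixel columns grow to the right and rows downward; lengths in m; the calibration is good to about 2 mm. A picture is of the moment at which its call begins. There is no depth.
- job.job_done(): hands the job in, once; it reports no verdict.
The state is a dict: "clock": time; "qpos": joint angles; "qd": joint speeds; "joint_efforts": joint torques, N m; "position": TCP position; "tool_rot": TCP orientation; "force": force on the tool from outside, world axes, zero at the start; "moment": the same for the moment, N m; "grip_width": finger opening in m.
Only numpy, scipy, OpenCV 4.12 (cv2) and the standard library are available. Lean on these libraries where they do the work, as an engineer would, in place of code of your own. Each camera call takes 0.05 s, during which the arm holds its last target. There are 200 camera calls.

## Working session

There is one attempt and no reset: what is moved stays moved. The work goes in short steps, Python scripts to look and compute and a tool call to move; the robot and the scene stay as the last step left them, time stands still between calls to the robot, and variables do not carry over. Pictures are saved under pics/ and viewed, on a budget of 14 in all, crops included, one or two more only if the job needs it, and the job is handed in when it is done.

Besides the shell and the picture viewer there is one more tool, called after "Request:" as name(argument=value, ...), one argument or row to a line, values as JSON. carry_out: Moves the arm, as the interface text tells. Its arguments: {"type":"object","properties":{"targets":{"type":"array"},"force":{"type":"number"}},"required":["targets"]}

```bash
ls; mkdir -p pics; python3 - <<'E'
from workcell import bot, imaging
import cv2, numpy as np
for n in ["top","scene"]:
    f=imaging.grab_frame(n); cv2.imwrite(f"pics/{n}0.png",f["pixels"][:,:,::-1]); np.savez(f"{n}0.npz",**f)
    print(n,f["mtx"].round(1).tolist(),f["cam_to_world"].round(4).tolist())
print(bot.observe())
E
```

```text
pics
top [[516.9, 0.0, 283.7], [0.0, 516.9, 208.8], [0.0, 0.0, 1.0]] [[-0.0267, -0.9924, 0.12, 0.3381], [-0.9996, 0.0252, -0.0141, -0.0066], [0.011, -0.1203, -0.9927, 1.0922], [0.0, 0.0, 0.0, 1.0]]
scene [[415.8, 0.0, 274.4], [0.0, 415.8, 212.7], [0.0, 0.0, 1.0]] [[-0.6261, 0.4701, -0.6221, 0.9611], [0.7797, 0.3865, -0.4927, 0.3989], [0.0088, -0.7935, -0.6085, 0.5306], [0.0, 0.0, 0.0, 1.0]]
{'clock': 0.1, 'qpos': array([-1.1992211 ,  0.52194333, -0.03635886,  1.5999521 ,  0.02122648,
        1.02108798, -0.11281595]), 'qd': array([ 5.22370359e-05, -2.92689484e-04, -7.94006885e-05, -7.60360960e-05,
       -1.52626870e-03,  7.97447856e-04, -1.46733690e-03]), 'joint_efforts': array([ 5.17171153e-03, -9.28481483e+01,  1.98481277e+00, -3.70534337e+01,
        1.81467837e-02,  5.37257380e-03, -5.20386038e-05]), 'position': array([0.26717012, 0.56487828, 0.40418936]), 'tool_rot': array([-3.14059073e+00,  7.68175951e-05,  2.69983165e+00]), 'force': array([-0.58082967, -0.17931685, -0.6818735 ]), 'moment': array([-0.0240599 ,  0.03495927, -0.01379468]), 'grip_width': 0.08547573895783638}
```

View pics/top0.png

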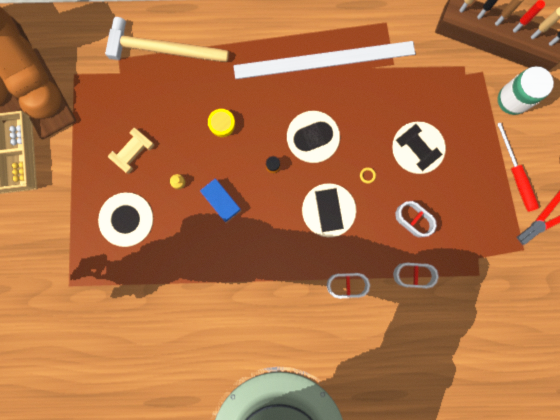

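View pics/scene0.png

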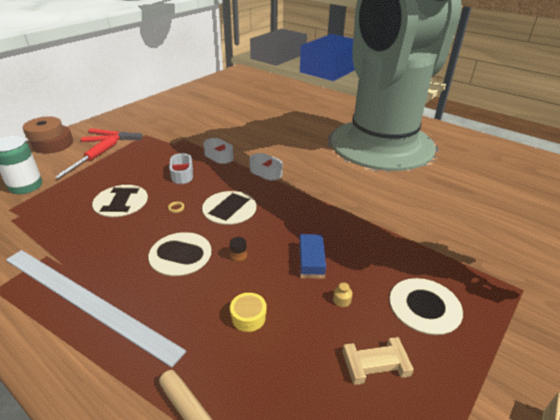

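The target die is the one at about (416,218) in the top view, the farthest of the three from the base. Pads in the top view: round (125,219), rect (329,210), oval (313,136), H (419,147). Tin (221,122), block (220,199), winder (131,150). Next I fit outlines in both views.

```bash
cat > vis.py <<'E'
import numpy as np, cv2
from scipy.optimize import minimize
def box(cx,lx,ly): return np.array([[cx+a*lx/2,b*ly/2] for a,b in((1,1),(1,-1),(-1,-1),(-1,1))])
def circ(d,c=0): t=np.linspace(0,2*np.pi,48,0); return np.c_[c+d/2*np.cos(t),d/2*np.sin(t)]
def oval(L,W): return np.r_[circ(W,(L-W)/2),circ(W,-(L-W)/2)]
def H(L,W,bar,w): return [box((L-bar)/2,bar,W),box(-(L-bar)/2,bar,W),box(0,L-bar,w)]
mm=1e-3
# list of (polygon, z0, z1)
MODEL=dict(
 tin=[(circ(.056),.016,.028),(circ(.053),0,.016)], block=[(box(0,.084,.042),0,.030)],
 die=[(oval(.084,.048),0,.032)], winder=[(p,0,.018) for p in H(.084,.054,.016,.028)],
 pad_round=[(circ(.062),.004,.004)], pad_rect=[(box(0,.090,.048),.004,.004)],
 pad_oval=[(oval(.090,.054),.004,.004)], pad_h=[(p,.004,.004) for p in H(.090,.060,.022,.034)])
def project(f,P):
    T=np.linalg.inv(f["cam_to_world"]); q=P@T[:3,:3].T+T[:3,3]; q=q@f["mtx"].T; return q[:,:2]/q[:,2:]
def unproject(f,uv,z):
    d=f["cam_to_world"][:3,:3]@np.linalg.solve(f["mtx"],[*uv,1]); o=f["cam_to_world"][:3,3]; return (o+d*(z-o[2])/d[2])[:2]
def colmask(name,bgr):
    h,s,v=[c.astype(int) for c in cv2.split(cv2.cvtColor(bgr,cv2.COLOR_BGR2HSV))]
    if name=="tin": m=(h>20)&(h<36)&(s>90)&(v>90)
    elif name=="block": m=((h>100)&(h<130)&(s>100))|((h>10)&(h<25)&(v>125))
    elif name=="winder": m=(h>11)&(h<30)&(v>115)
    elif name=="die": m=((s<110)&(v>60))|((v>120)&((h<3)|(h>175))&(s>200))
    else: m=v<75
    return m.astype(np.uint8)
K=4
def mask(f,name,uv,r=60):
    u0,v0=int(uv[0])-r,int(uv[1])-r
    img=cv2.copyMakeBorder(f["pixels"][:,:,::-1].copy(),r,r,r,r,cv2.BORDER_REPLICATE)[v0+r:v0+3*r,u0+r:u0+3*r]
    big=cv2.resize(img,None,fx=K,fy=K,interpolation=cv2.INTER_LINEAR)
    m=colmask(name,big)
    if name=="die": m=cv2.morphologyEx(m,cv2.MORPH_CLOSE,np.ones((7,7)))
    n,l,st,c=cv2.connectedComponentsWithStats(m)
    d=[(np.hypot(*(np.argwhere(l==i)-r*K).T).min() if st[i,4]>1000 else 1e9) for i in range(1,n)]
    m=(l==1+int(np.argmin(d))).astype(np.uint8)
    cs,_=cv2.findContours(m,cv2.RETR_EXTERNAL,cv2.CHAIN_APPROX_NONE)
    out=np.zeros_like(m); cv2.drawContours(out,cs,-1,1,-1)
    return out,big,(u0,v0)
def render(f,name,p,org,shape,zoff=0):
    c,s=np.cos(p[2]),np.sin(p[2]); out=np.zeros(shape,np.uint8)
    for poly,z0,z1 in MODEL[name]:
        xy=poly@np.array([[c,s],[-s,c]])+p[:2]
        P=np.vstack([np.c_[xy,np.full(len(xy),z+zoff)] for z in(z0,z1)])
        uv=((project(f,P)-org+.5)*K-.5)
        hull=cv2.convexHull(uv.astype(np.float32)).reshape(-1,2)
        cv2.fillPoly(out,[np.round(hull*16).astype(np.int32)],1,shift=4)
    return out
def fit(f,name,uv=None,p0=None,zoff=0,r=60):
    if uv is None: uv=project(f,np.array([[*p0[:2],.015]]))[0]
    m,big,org=mask(f,name,uv,r); best=None
    z=MODEL[name][0][2]+zoff
    ys,xs=np.nonzero(m); c=unproject(f,(np.array([xs.mean(),ys.mean()])+.5)/K-.5+org,z*.7)
    def cost(q):
        R=render(f,name,[q[0]*.01,q[1]*.01,q[2]*.3],org,m.shape,zoff); return 1-(R&m).sum()/max(1,(R|m).sum())
    sym=name in("tin","pad_round")
    for a in ([0] if sym else np.arange(0,np.pi,np.pi/6)):
        q0=np.array([c[0]/.01,c[1]/.01,a/.3])
        S=np.vstack([q0,q0+[.5,0,0],q0+[0,.5,0],q0+[0,0,.5]])
        o=minimize(cost,q0,method="Nelder-Mead",options=dict(initial_simplex=S,xatol=.005,fatol=1e-5,maxiter=200))
        if best is None or o.fun<best.fun: best=o
    p=best.x*[.01,.01,.3]; p[2]=(p[2]+np.pi/2)%np.pi-np.pi/2
    if sym:p[2]=0
    R=render(f,name,p,org,m.shape,zoff); vis=big.copy()
    for M,col in((m,(0,255,0)),(R,(255,0,255))):
        cs,_=cv2.findContours(M,cv2.RETR_EXTERNAL,cv2.CHAIN_APPROX_NONE); cv2.drawContours(vis,cs,-1,col,1)
    return p,1-best.fun,vis
E
cat > m0.py <<'E'
from vis import *
import json
S=dict(top=dict(tin=(221,122),block=(220,199),die=(416,218),winder=(131,150),pad_round=(125,219),pad_rect=(329,210),pad_oval=(313,136),pad_h=(419,147)),
 scene=dict(tin=(248,312),block=(313,255),die=(181,168),winder=(378,360),pad_round=(427,304),pad_rect=(229,207),pad_oval=(180,252),pad_h=(120,200)))
res={}
for cam in S:
    f=dict(np.load(cam+"0.npz")); vs=[]
    for n,uv in S[cam].items():
        p,iou,v=fit(f,n,uv); res[cam+"_"+n]=p.tolist(); vs.append(cv2.resize(v[80:400,80:400],(200,200)))
        print(cam,n,(p[:2]*1000).round(1),np.degrees(p[2]).round(1),round(iou,3))
    S[cam]=np.vstack([np.hstack(vs[:4]),np.hstack(vs[4:])])
for n in("dye_273_163","weight_177_181"):
    a=n.split("_"); print(a[0],unproject(dict(np.load("top0.npz")),(int(a[1]),int(a[2])),.03).round(3))
json.dump(res,open("poses.json","w"))
cv2.imwrite("pics/fit0.png",cv2.resize(np.vstack([S["top"],S["scene"]]),(600,600)))
E
time python3 m0.py
```

```text
top tin [657.4 106.9] 0.0 0.973
top block [491.2 111.7] 37.7 0.928
top die [ 440.  -297.1] 45.7 0.923
top winder [603.7 301.5] -41.6 0.937
top pad_round [457.9 314.6] 0.0 0.783
top pad_rect [ 463.5 -119.4] 7.6 0.795
top pad_oval [627.5 -89.2] -65.7 0.81
top pad_h [ 596.3 -316.4] 36.4 0.754
scene tin [656.6 107.3] 0.0 0.972
scene block [479.7 105.4] 36.0 0.846
scene die [ 439.1 -296.9] 39.7 0.899
scene winder [601.9 302.3] -42.1 0.928
scene pad_round [453.9 313.6] 0.0 0.863
scene pad_rect [ 461.9 -118.2] 6.5 0.786
scene pad_oval [625.1 -92.1] -71.0 0.823
scene pad_h [ 593.5 -317.6] 38.2 0.702
dye [ 0.564 -0.002]
weight [0.53  0.199]
real	0m2.199s
user	0m2.496s
sys	0m0.180s
```

View pics/fit0.png

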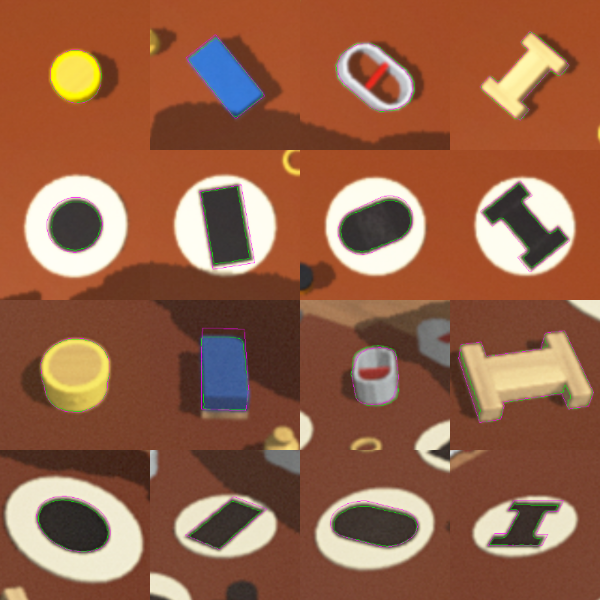

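```bash
sed -i 's/else: m=v<75/else: m=v<140/; s/(h>10)&(h<25)&(v>125)/(h>9)\&(h<25)\&(v>95)\&(s<170)/; s/(s<110)&(v>60)/(s<120)\&(v>50)/' vis.py; sed -i 's/fit0/fit1/; s/v\[80:400,80:400\],(200,200)/v[100:380,100:380],(200,200)/; s/,(600,600)/,(800,800)/' m0.py; sed -i 's/cv2.resize(np.vstack(\[S\["top"\],S\["scene"\]\]),(800,800))/np.hstack([np.vstack([S[c][:200,400:],S[c][200:,:400],S[c][200:,400:]]) for c in S])/' m0.py; python3 m0.py
python3 - <<'E'
import cv2; v=cv2.imread("pics/scene0.png"); h=cv2.cvtColor(v,cv2.COLOR_BGR2HSV)
for p in((313,272),(313,269),(313,282),(320,271),(181,160),(190,172),(175,180)): print(p,h[p[1],p[0]])
v=cv2.imread("pics/fit1.png")
E
```

```text
top tin [657.4 106.9] 0.0 0.973
top block [491.2 111.7] 37.7 0.928
top die [ 439.9 -296.8] 44.2 0.912
top winder [603.7 301.5] -41.6 0.937
top pad_round [457.2 312.1] 0.0 0.89
top pad_rect [ 465.3 -118.2] 6.5 0.901
top pad_oval [627.6 -89.7] -67.3 0.905
top pad_h [ 596.7 -317.1] 39.6 0.876
scene tin [656.6 107.3] 0.0 0.972
scene block [479.7 105.4] 36.0 0.846
scene die [ 439.2 -296.8] 39.7 0.885
scene winder [601.9 302.3] -42.1 0.928
scene pad_round [455.2 313.7] 0.0 0.948
scene pad_rect [ 465.  -117.1] 8.8 0.927
scene pad_oval [626.4 -89.5] -69.2 0.942
scene pad_h [ 596.  -317.4] 38.8 0.906
dye [ 0.564 -0.002]
weight [0.53  0.199]
(313, 272) [112 143 102]
(313, 269) [111 126 111]
(313, 282) [  6 142 124]
(320, 271) [111 138 109]
(181, 160) [ 90   3 166]
(190, 172) [ 96   7 176]
(175, 180) [ 68   8 126]
```

View pics/fit1.png

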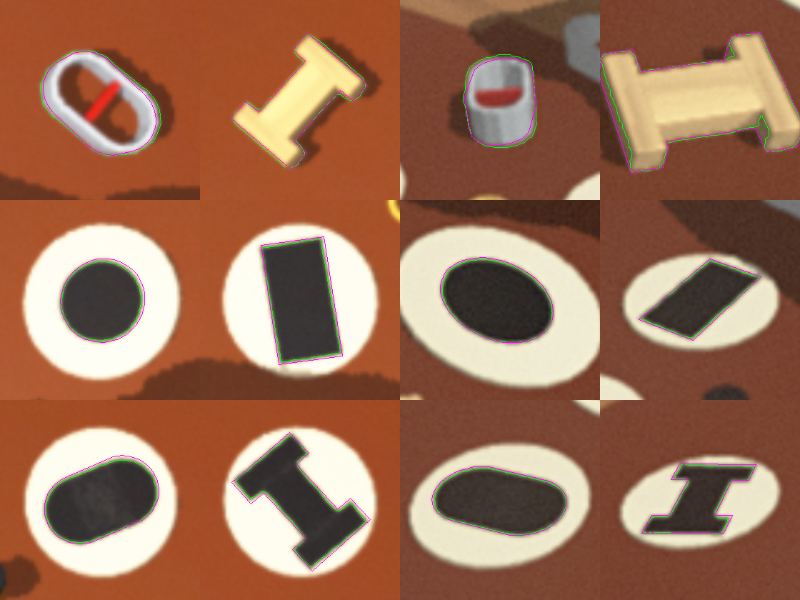

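```bash
python3 - <<'E'
s=open("vis.py").read()
s=s.replace('block=[(box(0,.084,.042),0,.030)]','block=[(box(0,.084,.042),.006,.030)]').replace('((h>100)&(h<130)&(s>100))|((h>9)&(h<25)&(v>95)&(s<170))','((h>100)&(h<130)&(s>90))')
i=s.index("def fit(")
s=s[:i]+'''
def fit(fs,name,uvs=None,p0=None,zoff=0,r=60):
    """joint fit over frames fs of x,y,yaw and a free outline scale per frame"""
    if uvs is None: uvs=[project(f,np.array([[*p0[:2],.015]]))[0] for f in fs]
    Ms=[mask(f,name,uv,r) for f,uv in zip(fs,uvs)]
    z=(MODEL[name][0][2]+zoff)*.7; cs=[]
    for f,(m,b,org) in zip(fs,Ms):
        ys,xs=np.nonzero(m); cs.append(unproject(f,(np.array([xs.mean(),ys.mean()])+.5)/K-.5+org,z))
    c=np.mean(cs,0); sym=name in("tin","pad_round")
    base=MODEL[name]
    def rend(q,i):
        MODEL[name]=[(p*q[3+i],a,b) for p,a,b in base]
        R=render(fs[i],name,[q[0]*.01,q[1]*.01,q[2]*.3],Ms[i][2],Ms[i][0].shape,zoff); MODEL[name]=base; return R
    def cost(q):
        t=0
        for i in range(len(fs)):
            R=rend(q,i); m=Ms[i][0]; t+=1-(R&m).sum()/max(1,(R|m).sum())
        return t/len(fs)
    best=None
    for a in ([0] if sym else np.arange(0,np.pi,np.pi/6)):
        q0=np.r_[c/.01,a/.3,np.ones(len(fs))]; S=np.vstack([q0,q0+np.diag(np.r_[.5,.5,.5,np.full(len(fs),-.04)])])
        o=minimize(cost,q0,method="Nelder-Mead",options=dict(initial_simplex=S,xatol=.003,fatol=1e-5,maxiter=400))
        if best is None or o.fun<best.fun: best=o
    p=best.x[:3]*[.01,.01,.3]; p[2]=0 if sym else (p[2]+np.pi/2)%np.pi-np.pi/2
    vs=[]
    for i,(m,b,org) in enumerate(Ms):
        vis=b.copy()
        for M,col in((m,(0,255,0)),(rend(best.x,i),(255,0,255))):
            k,_=cv2.findContours(M,cv2.RETR_EXTERNAL,cv2.CHAIN_APPROX_NONE); cv2.drawContours(vis,k,-1,col,1)
        vs.append(vis)
    return p,1-best.fun,vs
'''
open("vis.py","w").write(s)
m=open("m0.py").read(); i=m.index("res={}")
m=m[:i]+'''
res={}; F={c:dict(np.load(c+"0.npz")) for c in S}
for n in S["top"]:
    o=[]
    for cams in(["top","scene"],["top"],["scene"]):
        p,iou,v=fit([F[c] for c in cams],n,[S[c][n] for c in cams])
        o.append(f"{(p[:2]*1000).round(1)} {np.degrees(p[2]):.1f} {iou:.3f}")
        if len(cams)==2: res[n]=p.tolist()
    print(n," | ".join(o))
json.dump(res,open("poses.json","w"))
'''
open("m0.py","w").write(m)
E
python3 m0.py
```

```text
tin [656.9 107.3] 0.0 0.969 | [657.5 106.8] 0.0 0.974 | [656.5 107.4] 0.0 0.984
block [489.4 111. ] 38.1 0.944 | [490.3 110.9] 37.7 0.983 | [487.4 110.6] 38.0 0.969
die [ 439.1 -297.4] 47.8 0.972 | [ 439.9 -297.5] 49.1 0.982 | [ 438.6 -297.7] 47.2 0.981
winder [602.6 302.3] -42.2 0.927 | [603.6 301.5] -41.8 0.949 | [601.2 302.8] -42.4 0.936
pad_round [456.1 314. ] 0.0 0.972 | [456.8 313.3] 0.0 0.991 | [455.8 314.2] 0.0 0.993
pad_rect [ 465.3 -117.6] 8.2 0.975 | [ 465.6 -117.7] 7.7 0.976 | [ 465.  -117.2] 7.7 0.979
pad_oval [626.4 -89. ] -68.7 0.985 | [626.5 -89.3] -69.1 0.985 | [626.4 -88.9] -68.7 0.988
pad_h [ 596.8 -316.6] 37.5 0.942 | [ 597.  -316.9] 37.8 0.938 | [ 596.8 -316.5] 37.6 0.952
```

```bash
cat > plan.py <<'E'
import sys, json, numpy as np
from workcell import bot
# plan.py jaw x,y,z,yaw[,rows] ...   (m, deg) waypoints, from the measured pose
s=bot.observe(); p=s["position"]; y=np.degrees(s["tool_rot"][2])
print("t",round(s["clock"],2),"pos",p.round(4).tolist(),"yaw",round(y,2),"rp",np.degrees(s["tool_rot"][:2]).round(2),"F",s["force"].round(1),"w",round(s["grip_width"],4),"q7",s["qpos"][6].round(2))
jaw=float(sys.argv[1]); rows=[]
for a in sys.argv[2:]:
    v=[float(t) for t in a.split(",")]; t=np.array(v[:3]); dy=(v[3]-y+180)%360-180; d=t-p
    n=int(v[4]) if len(v)>4 else max(1,int(np.ceil(max(np.linalg.norm(d)/.05,abs(dy)/9.5)-1e-6)))
    for i in range(n):
        d=(t-p)/(n-i); r=np.radians(y); X=np.array([np.cos(r),np.sin(r),0]); Y=np.array([np.sin(r),-np.cos(r),0])
        u=np.round(np.array([d@X,d@Y,-d[2]])/.25,3); w=round(-((v[3]-y+180)%360-180)/(n-i)/180,3)
        rows.append([u.tolist(),[0,0,w],jaw]); p=p+.25*(u[0]*X+u[1]*Y-u[2]*np.array([0,0,1])); y-=w*180
for i in range(0,len(rows),8): print(json.dumps(rows[i:i+8]))
E
python3 plan.py 1 .657,.107,.28,125
```

```text
t 0.1 pos [0.2672, 0.5649, 0.4042] yaw 154.69 rp [-179.94    0.  ] F [-0.6 -0.2 -0.7] w 0.0855 q7 -0.11
[[[-0.169, -0.076, 0.038], [0, 0, 0.013], 1.0], [[-0.172, -0.069, 0.038], [0, 0, 0.013], 1.0], [[-0.174, -0.062, 0.038], [0, 0, 0.013], 1.0], [[-0.177, -0.055, 0.038], [0, 0, 0.013], 1.0], [[-0.179, -0.048, 0.038], [0, 0, 0.013], 1.0], [[-0.18, -0.04, 0.038], [0, 0, 0.012], 1.0], [[-0.182, -0.033, 0.038], [0, 0, 0.013], 1.0], [[-0.183, -0.026, 0.038], [0, 0, 0.012], 1.0]]
[[[-0.184, -0.019, 0.039], [0, 0, 0.013], 1.0], [[-0.185, -0.012, 0.038], [0, 0, 0.012], 1.0], [[-0.185, -0.005, 0.039], [0, 0, 0.013], 1.0], [[-0.185, 0.003, 0.038], [0, 0, 0.012], 1.0], [[-0.184, 0.01, 0.039], [0, 0, 0.013], 1.0]]
```

Request:
carry_out(
  targets=[
    [[-0.169,-0.076,0.038],[0,0,0.013],1],
    [[-0.172,-0.069,0.038],[0,0,0.013],1],
    [[-0.174,-0.062,0.038],[0,0,0.013],1],
    [[-0.177,-0.055,0.038],[0,0,0.013],1],
    [[-0.179,-0.048,0.038],[0,0,0.013],1],
    [[-0.18,-0.04,0.038],[0,0,0.012],1],
    [[-0.182,-0.033,0.038],[0,0,0.013],1],
    [[-0.183,-0.026,0.038],[0,0,0.012],1],
  ],
  force=40,
)

```text
clock: 1.1
position: [0.508, 0.2821, 0.3282]
tool_rot: [-3.141, -0.0, 2.378]
force: [0.2, 0.2, 0.5]
grip_width: 0.0853
```

Request:
carry_out(
  targets=[
    [[-0.184,-0.019,0.039],[0,0,0.013],1],
    [[-0.185,-0.012,0.038],[0,0,0.012],1],
    [[-0.185,-0.005,0.039],[0,0,0.013],1],
    [[-0.185,0.003,0.038],[0,0,0.012],1],
    [[-0.184,0.01,0.039],[0,0,0.013],1],
    [[0,0,0],[0,0,0],1],
    [[0,0,0],[0,0,0],1],
  ],
)

```text
clock: 1.98
position: [0.6567, 0.1075, 0.28]
tool_rot: [-3.141, -0.001, 2.182]
force: [-0.4, 0.4, -0.6]
grip_width: 0.0852
```

```bash
python3 plan.py 1 .657,.107,.188,125,5 .657,.107,.178,125,3
```

```text
t 1.98 pos [0.6567, 0.1075, 0.28] yaw 125.0 rp [-1.7997e+02 -4.0000e-02] F [-0.4  0.4 -0.6] w 0.0852 q7 0.45
[[[-0.0, -0.0, 0.074], [0, 0, 0.0], 1.0], [[-0.001, -0.0, 0.074], [0, 0, 0.0], 1.0], [[-0.0, -0.0, 0.073], [0, 0, 0.0], 1.0], [[-0.001, -0.0, 0.074], [0, 0, 0.0], 1.0], [[-0.0, -0.0, 0.073], [0, 0, 0.0], 1.0], [[-0.0, -0.0, 0.013], [0, 0, 0.0], 1.0], [[-0.0, -0.0, 0.014], [0, 0, 0.0], 1.0], [[-0.0, -0.0, 0.013], [0, 0, 0.0], 1.0]]
```

Request:
carry_out(
  targets=[
    [[0,0,0.074],[0,0,0],1],
    [[0,0,0.074],[0,0,0],1],
    [[0,0,0.073],[0,0,0],1],
    [[0,0,0.074],[0,0,0],1],
    [[0,0,0.073],[0,0,0],1],
    [[0,0,0.014],[0,0,0],1],
    [[0,0,0.013],[0,0,0],1],
    [[0,0,0.013],[0,0,0],1],
  ],
)

```text
clock: 2.98
position: [0.6572, 0.1072, 0.1789]
tool_rot: [3.141, 0.0, 2.181]
force: [0.0, 0.3, -0.0]
grip_width: 0.0849
```

Request:
carry_out(
  targets=[
    [[0,0,0],[0,0,0],0.5],
    [[0,0,0],[0,0,0],0.5],
    [[0,0,0],[0,0,0],0.5],
    [[0,0,0],[0,0,0],0.4],
    [[0,0,0],[0,0,0],0.2],
    [[0,0,0],[0,0,0],0],
  ],
)

```text
clock: 3.72
position: [0.6571, 0.1072, 0.1792]
tool_rot: [3.141, 0.0, 2.181]
force: [-2.9, 0.4, 6.1]
grip_width: 0.0541
```

Request:
carry_out(
  targets=[
    [[0,0,0],[0,0,0],0],
    [[0,0,0],[0,0,0],0],
    [[0,0,-0.1],[0,0,0],0],
    [[0,0,-0.15],[0,0,0],0],
    [[0,0,-0.15],[0,0,0],0],
  ],
)

```text
clock: 4.35
position: [0.6569, 0.1071, 0.2797]
tool_rot: [-3.142, 0.0, 2.181]
force: [0.0, 0.0, -1.4]
grip_width: 0.0539
```

```bash
python3 plan.py 0 .456,.314,.28,125 .456,.314,.187,125,5
```

```text
t 4.35 pos [0.6569, 0.1071, 0.2797] yaw 124.98 rp [-180.    0.] F [ 0.   0.  -1.4] w 0.0539 q7 0.45
[[[0.19, -0.031, -0.0], [0, 0, -0.0], 0.0], [[0.19, -0.031, -0.0], [0, 0, -0.0], 0.0], [[0.19, -0.03, -0.0], [0, 0, -0.0], 0.0], [[0.19, -0.031, -0.0], [0, 0, -0.0], 0.0], [[0.189, -0.03, -0.001], [0, 0, -0.0], 0.0], [[0.19, -0.031, -0.0], [0, 0, -0.0], 0.0], [[-0.0, 0.0, 0.074], [0, 0, -0.0], 0.0], [[-0.0, 0.0, 0.074], [0, 0, -0.0], 0.0]]
[[[-0.0, 0.0, 0.075], [0, 0, -0.0], 0.0], [[-0.0, 0.0, 0.074], [0, 0, -0.0], 0.0], [[-0.0, 0.0, 0.075], [0, 0, -0.0], 0.0]]
```

Request:
carry_out(
  targets=[
    [[0.19,-0.031,0],[0,0,0],0],
    [[0.19,-0.031,0],[0,0,0],0],
    [[0.19,-0.03,0],[0,0,0],0],
    [[0.19,-0.031,0],[0,0,0],0],
    [[0.189,-0.03,-0.001],[0,0,0],0],
    [[0.19,-0.031,0],[0,0,0],0],
    [[0,0,0.074],[0,0,0],0],
    [[0,0,0.074],[0,0,0],0],
  ],
)

```text
clock: 5.35
position: [0.4556, 0.3148, 0.2417]
tool_rot: [3.141, -0.0, 2.183]
force: [0.7, -0.5, -1.0]
grip_width: 0.054
```

Request:
carry_out(
  targets=[
    [[0,0,0.075],[0,0,0],0],
    [[0,0,0.074],[0,0,0],0],
    [[0,0,0.065],[0,0,0],0],
    [[0,0,0.006],[0,0,0],0],
    [[0,0,0],[0,0,0],0],
    [[0,0,0],[0,0,0],0],
  ],
)

```text
clock: 6.1
position: [0.4562, 0.3142, 0.1873]
tool_rot: [3.141, -0.0, 2.181]
force: [0.5, -0.4, -0.4]
grip_width: 0.054
```

```bash
cat > look.py <<'E'
import sys
from vis import *
from workcell import imaging
# look.py name expected_x expected_y [zoff] [pic]
n=sys.argv[1]; p0=[float(a) for a in sys.argv[2:4]]; zo=float(sys.argv[4]) if len(sys.argv)>4 else 0
fs=[imaging.grab_frame(c) for c in("top","scene")]
for g in(fs,fs[:1],fs[1:]):
    p,iou,v=fit(g,n,p0=p0,zoff=zo); print((p[:2]*1000).round(1),np.degrees(p[2]).round(1),round(iou,3))
    if len(g)==2: V=np.hstack([cv2.resize(a,(400,400)) for a in v])
if len(sys.argv)>5: cv2.imwrite(f"pics/{sys.argv[5]}.png",V)
E
python3 plan.py 0; python3 look.py tin .456 .314 .005 tin1
```

```text
t 6.1 pos [0.4562, 0.3142, 0.1873] yaw 124.98 rp [179.95  -0.  ] F [ 0.5 -0.4 -0.4] w 0.054 q7 0.03
[459.5 302.4] 0.0 0.662
[462.5 299.2] 0.0 0.648
[456.  302.8] 0.0 0.734
```

View pics/tin1.png

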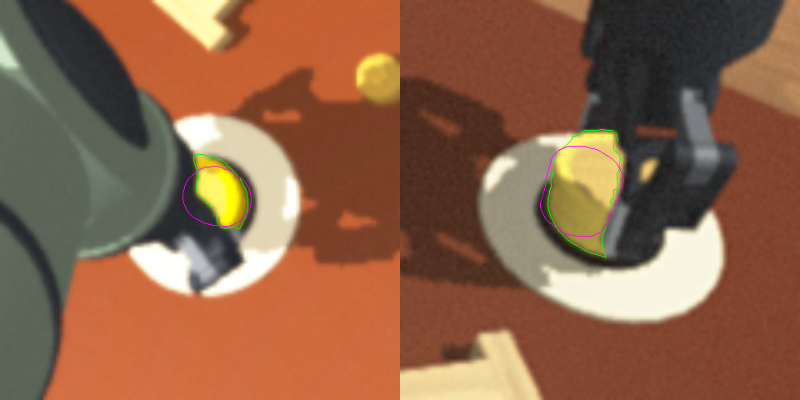

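The gripper hides the tin, but the visible part is upright over the silhouette (top view about (220,195)). Lowering and releasing.

Request:
carry_out(
  targets=[
    [[0,0,0.006],[0,0,0],0],
    [[0,0,0.006],[0,0,0],0],
    [[0,0,0],[0,0,0],0],
    [[0,0,0],[0,0,0],0.7],
    [[0,0,0],[0,0,0],0.8],
    [[0,0,0],[0,0,0],1],
    [[0,0,-0.1],[0,0,0],1],
    [[0,0,-0.2],[0,0,0],1],
  ],
)

```text
clock: 7.2
position: [0.4556, 0.3138, 0.2583]
tool_rot: [-3.138, 0.0, 2.181]
force: [0.8, 0.5, 0.9]
grip_width: 0.0854
```

```bash
python3 plan.py 1 .4735,.214,.28,81.5 .4895,.111,.28,38.1 .4895,.111,.188,38.1,5 .4895,.111,.178,38.1,3
```

```text
t 7.2 pos [0.4556, 0.3138, 0.2583] yaw 124.99 rp [-1.7982e+02  2.0000e-02] F [0.8 0.5 0.9] w 0.0854 q7 0.02
[[[-0.074, -0.034, -0.017], [0, 0, 0.048], 1.0], [[-0.078, -0.023, -0.017], [0, 0, 0.048], 1.0], [[-0.08, -0.011, -0.018], [0, 0, 0.049], 1.0], [[-0.081, 0.002, -0.017], [0, 0, 0.048], 1.0], [[-0.08, 0.014, -0.018], [0, 0, 0.049], 1.0], [[-0.08, 0.025, 0.0], [0, 0, 0.048], 1.0], [[-0.075, 0.037, 0.0], [0, 0, 0.048], 1.0], [[-0.068, 0.047, 0.0], [0, 0, 0.048], 1.0]]
[[[-0.061, 0.057, 0.0], [0, 0, 0.048], 1.0], [[-0.051, 0.066, 0.0], [0, 0, 0.049], 1.0], [[0.0, -0.0, 0.074], [0, 0, -0.0], 1.0], [[0.0, -0.0, 0.074], [0, 0, -0.0], 1.0], [[0.0, -0.0, 0.073], [0, 0, -0.0], 1.0], [[0.0, -0.0, 0.074], [0, 0, -0.0], 1.0], [[0.0, -0.0, 0.073], [0, 0, -0.0], 1.0], [[0.0, -0.0, 0.013], [0, 0, -0.0], 1.0]]
[[[0.0, -0.0, 0.014], [0, 0, -0.0], 1.0], [[0.0, -0.0, 0.013], [0, 0, -0.0], 1.0]]
```

Request:
carry_out(
  targets=[
    [[-0.074,-0.034,-0.017],[0,0,0.048],1],
    [[-0.078,-0.023,-0.017],[0,0,0.048],1],
    [[-0.08,-0.011,-0.018],[0,0,0.049],1],
    [[-0.081,0.002,-0.017],[0,0,0.048],1],
    [[-0.08,0.014,-0.018],[0,0,0.049],1],
    [[-0.08,0.025,0],[0,0,0.048],1],
    [[-0.075,0.037,0],[0,0,0.048],1],
    [[-0.068,0.047,0],[0,0,0.048],1],
  ],
)

```text
clock: 8.2
position: [0.4835, 0.1518, 0.2806]
tool_rot: [3.142, -0.0, 0.964]
force: [-0.7, 0.5, -0.5]
grip_width: 0.0853
```

Request:
carry_out(
  targets=[
    [[-0.061,0.057,0],[0,0,0.048],1],
    [[-0.051,0.066,0],[0,0,0.049],1],
    [[0,0,0.05],[0,0,0],1],
    [[0,0,0.05],[0,0,0],1],
    [[0,0,0],[0,0,0],1],
    [[0,0,0],[0,0,0],1],
  ],
)

```text
clock: 8.95
position: [0.4899, 0.1115, 0.2554]
tool_rot: [-3.141, 0.0, 0.665]
force: [-0.2, 0.2, -0.0]
grip_width: 0.0852
```

```bash
python3 look.py tin .456 .314 .004 tin2; python3 plan.py 1 .4895,.111,.178,38.1,5
```

```text
[455.2 314.9] 0.0 0.489
[608.9 344.3] 0.0 0.056
[454.9 314.8] 0.0 0.978
t 9.05 pos [0.49, 0.1114, 0.2557] yaw 38.09 rp [ 1.8e+02 -2.0e-02] F [-0.1 -0.5 -0.4] w 0.0853 q7 -0.74
[[[-0.001, 0.0, 0.062], [0, 0, -0.0], 1.0], [[-0.0, 0.0, 0.062], [0, 0, -0.0], 1.0], [[-0.001, 0.0, 0.062], [0, 0, -0.0], 1.0], [[-0.0, 0.0, 0.062], [0, 0, -0.0], 1.0], [[-0.001, 0.0, 0.063], [0, 0, -0.0], 1.0]]
```

Request:
carry_out(
  targets=[
    [[-0.001,0,0.07],[0,0,0],1],
    [[0,0,0.07],[0,0,0],1],
    [[-0.001,0,0.07],[0,0,0],1],
    [[0,0,0.06],[0,0,0],1],
    [[0,0,0.03],[0,0,0],1],
    [[0,0,0.011],[0,0,0],1],
    [[0,0,0],[0,0,0],0.8],
    [[0,0,0],[0,0,0],0.6],
  ],
)

```text
clock: 10.05
position: [0.4896, 0.111, 0.1781]
tool_rot: [3.141, -0.001, 0.664]
force: [-0.8, -1.4, -0.9]
grip_width: 0.0524
```

Request:
carry_out(
  targets=[
    [[0,0,0],[0,0,0],0.5],
    [[0,0,0],[0,0,0],0.4],
    [[0,0,0],[0,0,0],0.3],
    [[0,0,0],[0,0,0],0.1],
    [[0,0,0],[0,0,0],0],
    [[0,0,0],[0,0,0],0],
  ],
)

```text
clock: 10.8
position: [0.4897, 0.111, 0.1782]
tool_rot: [3.141, -0.001, 0.664]
force: [-1.0, -1.3, 8.9]
grip_width: 0.0414
```

Request:
carry_out(
  targets=[
    [[0,0,-0.1],[0,0,0],0],
    [[0,0,-0.15],[0,0,0],0],
    [[0,0,-0.15],[0,0,0],0],
  ],
)

```text
clock: 11.18
position: [0.4893, 0.1109, 0.2788]
tool_rot: [-3.141, 0.0, 0.664]
force: [0.7, 0.5, -1.8]
grip_width: 0.0416
```

```bash
python3 plan.py 0 .4653,-.1176,.28,8
```

```text
t 11.18 pos [0.4893, 0.1109, 0.2788] yaw 38.04 rp [-1.7999e+02  2.0000e-02] F [ 0.7  0.5 -1.8] w 0.0416 q7 -0.76
[[[-0.128, 0.132, -0.001], [0, 0, 0.033], 0.0], [[-0.113, 0.145, -0.001], [0, 0, 0.033], 0.0], [[-0.098, 0.155, -0.001], [0, 0, 0.034], 0.0], [[-0.081, 0.165, -0.001], [0, 0, 0.033], 0.0], [[-0.063, 0.173, -0.001], [0, 0, 0.034], 0.0]]
```

Request:
carry_out(
  targets=[
    [[-0.128,0.132,0],[0,0,0.033],0],
    [[-0.113,0.145,0],[0,0,0.033],0],
    [[-0.098,0.155,0],[0,0,0.034],0],
    [[-0.081,0.165,0],[0,0,0.033],0],
    [[-0.063,0.173,0],[0,0,0.034],0],
    [[0,0,0.15],[0,0,0],0],
    [[0,0,0],[0,0,0],0],
    [[0,0,0],[0,0,0],0],
  ],
)

```text
clock: 12.18
position: [0.4657, -0.1173, 0.241]
tool_rot: [-3.142, -0.0, 0.14]
force: [0.2, -0.3, -1.0]
grip_width: 0.0414
```

```bash
python3 plan.py 0 .4653,-.1176,.185,8,4 .4653,-.1176,.183,8,1; python3 look.py block .4653 -.1176 .066 blk1
```

```text
t 12.18 pos [0.4657, -0.1173, 0.241] yaw 8.02 rp [-1.8e+02 -1.0e-02] F [ 0.2 -0.3 -1. ] w 0.0414 q7 -0.66
[[[-0.0, 0.0, 0.056], [0, 0, 0.0], 0.0], [[-0.001, 0.0, 0.056], [0, 0, 0.0], 0.0], [[-0.0, 0.0, 0.056], [0, 0, 0.0], 0.0], [[-0.001, 0.001, 0.056], [0, 0, 0.0], 0.0], [[0.0, -0.0, 0.008], [0, 0, 0.0], 0.0]]Traceback (most recent call last):
  File "look.py", line 8, in <module>
    p,iou,v=fit(g,n,p0=p0,zoff=zo); print((p[:2]*1000).round(1),np.degrees(p[2]).round(1),round(iou,3))
            ~~~^^^^^^^^^^^^^^^^^^^
  File "vis.py", line 52, in fit
    Ms=[mask(f,name,uv,r) for f,uv in zip(fs,uvs)]
        ~~~~^^^^^^^^^^^^^
  File "vis.py", line 35, in mask
    m=(l==1+int(np.argmin(d))).astype(np.uint8)
                ~~~~~~~~~^^^
    return _wrapfunc(a, 'argmin', axis=axis, out=out, **kwds)
    return _wrapit(obj, method, *args, **kwds)
    result = getattr(arr, method)(*args, **kwds)
ValueError: attempt to get argmin of an empty sequence
```

Request:
carry_out(
  targets=[
    [[0,0,0.065],[0,0,0],0],
    [[-0.001,0,0.065],[0,0,0],0],
    [[-0.001,0,0.06],[0,0,0],0],
    [[0,0.001,0.032],[0,0,0],0],
    [[0,0,0.01],[0,0,0],0],
    [[0,0,0.001],[0,0,0],0],
    [[0,0,0],[0,0,0],0],
    [[0,0,0],[0,0,0],0.5],
  ],
)

```text
clock: 13.28
position: [0.4651, -0.118, 0.1821]
tool_rot: [3.141, -0.0, 0.139]
force: [0.5, -0.6, -0.2]
grip_width: 0.0425
```

Request:
carry_out(
  targets=[
    [[0,0,0],[0,0,0],0.7],
    [[0,0,0],[0,0,0],0.9],
    [[0,0,0],[0,0,0],1],
    [[0,0,-0.1],[0,0,0],1],
    [[0,0,-0.2],[0,0,0],1],
    [[0,0,-0.1],[0,0,0],1],
  ],
)

```text
clock: 14.02
position: [0.4651, -0.118, 0.2838]
tool_rot: [3.141, -0.001, 0.139]
force: [0.2, 1.1, -0.6]
grip_width: 0.0855
```

```bash
python3 plan.py 1 .439,-.2975,.26,48,6
```

```text
t 14.03 pos [0.4651, -0.118, 0.2838] yaw 7.97 rp [ 1.7998e+02 -8.0000e-02] F [ 0.2  1.1 -0.6] w 0.0855 q7 -0.71
[[[-0.034, 0.116, 0.016], [0, 0, -0.037], 1.0], [[-0.047, 0.111, 0.016], [0, 0, -0.037], 1.0], [[-0.06, 0.105, 0.016], [0, 0, -0.037], 1.0], [[-0.071, 0.098, 0.016], [0, 0, -0.037], 1.0], [[-0.082, 0.089, 0.016], [0, 0, -0.037], 1.0], [[-0.093, 0.078, 0.015], [0, 0, -0.037], 1.0]]
```

Request:
carry_out(
  targets=[
    [[-0.034,0.116,0.016],[0,0,-0.037],1],
    [[-0.047,0.111,0.016],[0,0,-0.037],1],
    [[-0.06,0.105,0.016],[0,0,-0.037],1],
    [[-0.071,0.098,0.016],[0,0,-0.037],1],
    [[-0.082,0.089,0.016],[0,0,-0.037],1],
    [[-0.093,0.078,0.015],[0,0,-0.037],1],
    [[0,0,0],[0,0,0],1],
    [[0,0,0],[0,0,0],1],
  ],
)

```text
clock: 15.02
position: [0.4388, -0.297, 0.2581]
tool_rot: [-3.141, -0.0, 0.835]
force: [-0.1, 0.9, -0.0]
grip_width: 0.0857
```

```bash
python3 plan.py 1 .439,-.2975,.178,48,5; python3 look.py block .4653 -.1176 .004 blk2;  python3 look.py tin .456 .314 .004 tin3
```

```text
t 15.03 pos [0.4388, -0.297, 0.2581] yaw 47.87 rp [-1.7997e+02 -1.0000e-02] F [-0.1  0.9 -0. ] w 0.0857 q7 0.14
[[[-0.0, 0.0, 0.064], [0, 0, -0.0], 1.0], [[-0.0, 0.0, 0.064], [0, 0, -0.0], 1.0], [[-0.0, 0.001, 0.064], [0, 0, -0.0], 1.0], [[-0.001, 0.0, 0.064], [0, 0, -0.0], 1.0], [[-0.0, 0.001, 0.064], [0, 0, -0.001], 1.0]]
[ 464.  -117.3] 6.9 0.682
[ 481.7 -111.9] -41.4 0.708
[ 461.9 -118.7] 5.9 0.929
[454.9 313.9] 0.0 0.952
[455.2 312.7] 0.0 0.968
[455.  314.9] 0.0 0.978
```

View pics/blk2.png

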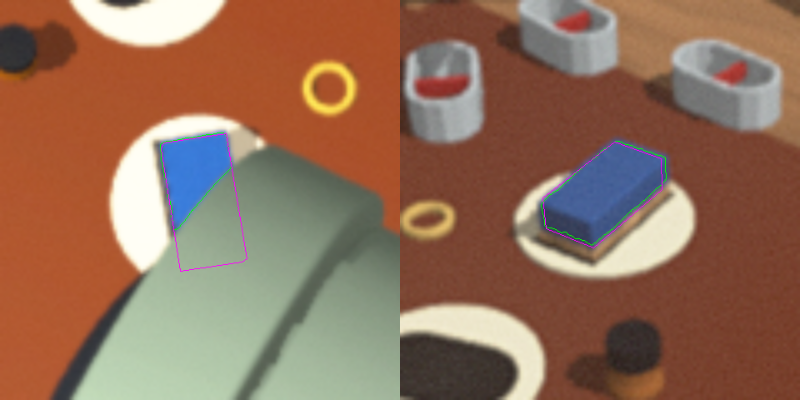

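Request:
carry_out(
  targets=[
    [[0,0.001,0.07],[0,0,0],1],
    [[0,0,0.07],[0,0,0],1],
    [[0,0.001,0.07],[0,0,0],1],
    [[0,0,0.06],[0,0,0],1],
    [[0,0,0.035],[0,0,-0.001],1],
    [[0,0,0.015],[0,0,0],1],
    [[0,0,0],[0,0,0],0.8],
    [[0,0,0],[0,0,0],0.6],
  ],
)

```text
clock: 16.23
position: [0.4393, -0.2979, 0.1786]
tool_rot: [3.141, -0.0, 0.84]
force: [-0.1, -0.6, 0.4]
grip_width: 0.0522
```

Request:
carry_out(
  targets=[
    [[0,0,0],[0,0,0],0.5],
    [[0,0,0],[0,0,0],0.4],
    [[0,0,0],[0,0,0],0.3],
    [[0,0,0],[0,0,0],0.1],
    [[0,0,0],[0,0,0],0],
    [[0,0,0],[0,0,0],0],
  ],
  force=50,
)

```text
clock: 16.98
position: [0.4393, -0.2979, 0.1789]
tool_rot: [3.141, -0.0, 0.84]
force: [-1.3, 0.4, 7.6]
grip_width: 0.0472
```

Request:
carry_out(
  targets=[
    [[0,0,-0.1],[0,0,0],0],
    [[0,0,-0.15],[0,0,0],0],
    [[0,0,-0.15],[0,0,0],0],
  ],
)

```text
clock: 17.35
position: [0.439, -0.2976, 0.2795]
tool_rot: [-3.141, -0.0, 0.84]
force: [0.7, 0.9, -1.0]
grip_width: 0.0475
```

```bash
python3 plan.py 0 .6264,-.089,.28,111.3
```

```text
t 17.35 pos [0.439, -0.2976, 0.2795] yaw 48.12 rp [-179.99   -0.  ] F [ 0.7  0.9 -1. ] w 0.0475 q7 0.13
[[[0.16, 0.0, -0.0], [0, 0, -0.05], 0.0], [[0.158, 0.025, -0.0], [0, 0, -0.05], 0.0], [[0.152, 0.05, -0.0], [0, 0, -0.05], 0.0], [[0.143, 0.073, -0.001], [0, 0, -0.05], 0.0], [[0.13, 0.094, -0.0], [0, 0, -0.05], 0.0], [[0.113, 0.114, -0.001], [0, 0, -0.05], 0.0], [[0.094, 0.13, -0.0], [0, 0, -0.051], 0.0]]
```

Request:
carry_out(
  targets=[
    [[0.16,0,0],[0,0,-0.05],0],
    [[0.158,0.025,0],[0,0,-0.05],0],
    [[0.152,0.05,0],[0,0,-0.05],0],
    [[0.143,0.073,0],[0,0,-0.05],0],
    [[0.13,0.094,0],[0,0,-0.05],0],
    [[0.113,0.114,-0.001],[0,0,-0.05],0],
    [[0.094,0.13,0],[0,0,-0.051],0],
    [[0,0,0.1],[0,0,0],0],
  ],
)

```text
clock: 18.35
position: [0.6287, -0.0862, 0.2546]
tool_rot: [3.137, 0.0, 1.949]
force: [-0.1, -0.7, -1.5]
grip_width: 0.0474
```

Request:
carry_out(
  targets=[
    [[0,0,0.1],[0,0,0],0],
    [[0,0,0.06],[0,0,0],0],
    [[0,0,0],[0,0,0],0],
    [[0,0,0],[0,0,0],0],
  ],
)

```text
clock: 18.85
position: [0.6269, -0.0893, 0.2144]
tool_rot: [3.141, 0.001, 1.942]
force: [0.1, 0.4, -1.0]
grip_width: 0.0473
```

```bash
python3 plan.py 0 .6264,-.089,.183,111.3,4; python3 look.py die .6264 -.089 .036 die1
```

```text
t 18.85 pos [0.6269, -0.0893, 0.2144] yaw 111.29 rp [1.7995e+02 3.0000e-02] F [ 0.1  0.4 -1. ] w 0.0473 q7 0.55
[[[0.001, -0.0, 0.031], [0, 0, -0.0], 0.0], [[0.0, -0.001, 0.031], [0, 0, -0.0], 0.0], [[0.001, -0.0, 0.032], [0, 0, -0.0], 0.0], [[0.0, -0.001, 0.031], [0, 0, -0.0], 0.0]]
[ 588.4 -238.9] -84.9 0.71
[584.5 -99.2] -28.2 0.964
[626.1 -91.3] 57.6 0.709
```

View pics/die1.png

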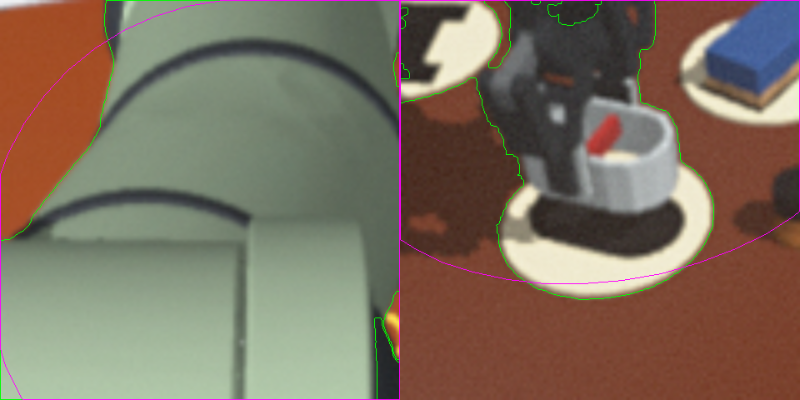

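The scene view shows the die held level above the oval, with the right crop at about (600,170). The top view is blocked by the arm. Lowering it.

Request:
carry_out(
  targets=[
    [[0.001,-0.001,0.05],[0,0,0],0],
    [[0.001,-0.001,0.05],[0,0,0],0],
    [[0,0,0.017],[0,0,0],0],
    [[0,0,0.008],[0,0,0],0],
    [[0,0,0],[0,0,0],0],
    [[0,0,0],[0,0,0],0.6],
    [[0,0,0],[0,0,0],0.8],
    [[0,0,0],[0,0,0],0.9],
  ],
)

```text
clock: 19.95
position: [0.626, -0.0889, 0.1821]
tool_rot: [-3.141, 0.0, 1.943]
force: [-0.1, -0.2, 0.7]
grip_width: 0.0765
```

Request:
carry_out(
  targets=[
    [[0,0,0],[0,0,0],1],
    [[0,0,-0.1],[0,0,0],1],
    [[0,0,-0.15],[0,0,0],1],
    [[0,0,-0.15],[0,0,0],1],
  ],
)

```text
clock: 20.45
position: [0.6259, -0.0889, 0.2832]
tool_rot: [-3.141, -0.0, 1.943]
force: [0.5, 0.3, 1.1]
grip_width: 0.0855
```

```bash
python3 plan.py 1 .6026,.3023,.28,137.8
```

```text
t 20.45 pos [0.6259, -0.0889, 0.2832] yaw 111.3 rp [-1.7998e+02 -1.0000e-02] F [0.5 0.3 1.1] w 0.0855 q7 0.54
[[[0.186, 0.06, 0.002], [0, 0, -0.018], 1.0], [[0.183, 0.071, 0.002], [0, 0, -0.018], 1.0], [[0.179, 0.081, 0.001], [0, 0, -0.019], 1.0], [[0.173, 0.091, 0.002], [0, 0, -0.018], 1.0], [[0.168, 0.101, 0.001], [0, 0, -0.019], 1.0], [[0.162, 0.111, 0.002], [0, 0, -0.018], 1.0], [[0.155, 0.12, 0.001], [0, 0, -0.019], 1.0], [[0.147, 0.128, 0.002], [0, 0, -0.018], 1.0]]
```

Request:
carry_out(
  targets=[
    [[0.186,0.06,0.002],[0,0,-0.018],1],
    [[0.183,0.071,0.002],[0,0,-0.018],1],
    [[0.179,0.081,0.001],[0,0,-0.019],1],
    [[0.173,0.091,0.002],[0,0,-0.018],1],
    [[0.168,0.101,0.001],[0,0,-0.019],1],
    [[0.162,0.111,0.002],[0,0,-0.018],1],
    [[0.155,0.12,0.001],[0,0,-0.019],1],
    [[0.147,0.128,0.002],[0,0,-0.018],1],
  ],
)

```text
clock: 21.45
position: [0.6024, 0.3038, 0.279]
tool_rot: [3.142, 0.0, 2.406]
force: [0.3, -1.1, 0.2]
grip_width: 0.0856
```

Request:
carry_out(
  targets=[
    [[0,0,0.05],[0,0,0],0.8],
    [[0,0,0],[0,0,0],0.7],
    [[0,0,0],[0,0,0],0.7],
  ],
)

```text
clock: 21.82
position: [0.6031, 0.3009, 0.2667]
tool_rot: [-3.141, 0.001, 2.403]
force: [0.9, 0.9, 0.7]
grip_width: 0.0598
```

```bash
python3 plan.py 0.7 .6026,.3023,.176,137.8,5; python3 look.py die .6264 -.089 .004 die2;  python3 look.py block .465 -.118 .004 blk3
```

```text
t 21.82 pos [0.6031, 0.3009, 0.2667] yaw 137.66 rp [-1.7998e+02  3.0000e-02] F [0.9 0.9 0.7] w 0.0598 q7 0.32
[[[0.001, 0.001, 0.073], [0, 0, -0.0], 0.7], [[0.001, 0.0, 0.072], [0, 0, -0.0], 0.7], [[0.001, 0.001, 0.073], [0, 0, -0.0], 0.7], [[0.001, 0.0, 0.072], [0, 0, -0.0], 0.7], [[0.001, 0.001, 0.073], [0, 0, -0.001], 0.7]]
[631.  -82.5] -75.1 0.735
[621.1 -88.6] 73.4 0.758
[638.7 -71.8] -33.6 0.822
[ 462.7 -117.7] 7.9 0.945
[ 463.5 -117.4] 8.1 0.987
[ 461.8 -119.3] 5.8 0.929
```

View pics/die2.png

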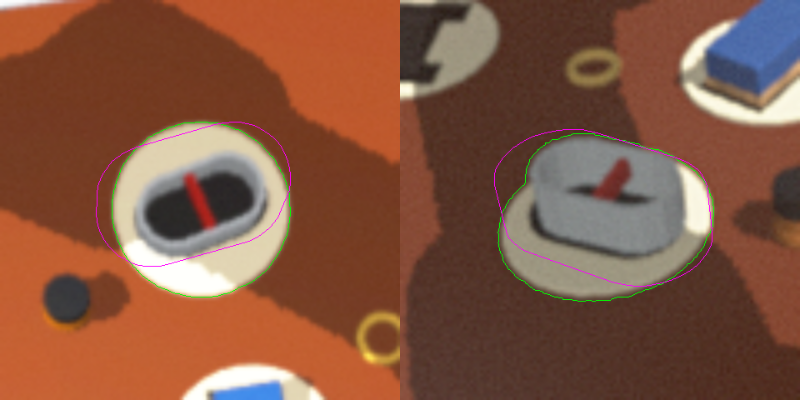

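The die sits inside the oval in both views; the fit only caught the cream pad, so I will recheck it later. Now the winder.

Request:
carry_out(
  targets=[
    [[0.001,0.001,0.075],[0,0,0],0.7],
    [[0.001,0,0.075],[0,0,0],0.7],
    [[0.001,0.001,0.075],[0,0,0],0.7],
    [[0.001,0,0.075],[0,0,0],0.7],
    [[0.001,0.001,0.04],[0,0,-0.001],0.7],
    [[0,0,0.018],[0,0,0],0.7],
    [[0,0,0],[0,0,0],0.7],
  ],
  force=40,
)

```text
clock: 22.9
position: [0.6023, 0.3036, 0.177]
tool_rot: [3.141, 0.0, 2.408]
force: [0.3, 0.1, 0.4]
grip_width: 0.0596
```

Request:
carry_out(
  targets=[
    [[0,0,0],[0,0,0],0.5],
    [[0,0,0],[0,0,0],0.4],
    [[0,0,0],[0,0,0],0.3],
    [[0,0,0],[0,0,0],0.2],
    [[0,0,0],[0,0,0],0],
    [[0,0,0],[0,0,0],0],
    [[0,0,0],[0,0,0],0],
  ],
)

```text
clock: 23.78
position: [0.6024, 0.3037, 0.1776]
tool_rot: [3.141, 0.0, 2.408]
force: [-0.6, -0.1, 6.5]
grip_width: 0.0267
```

Request:
carry_out(
  targets=[
    [[0,0,-0.1],[0,0,0],0],
    [[0,0,-0.15],[0,0,0],0],
    [[0,0,-0.15],[0,0,0],0],
    [[0,0,0],[0,0,0],0],
  ],
)

```text
clock: 24.28
position: [0.6029, 0.3039, 0.2801]
tool_rot: [3.137, 0.001, 2.407]
force: [-0.2, 0.5, -0.7]
grip_width: 0.0271
```

```bash
python3 plan.py 0 .5968,-.3166,.28,37.5,14
```

```text
t 24.27 pos [0.6029, 0.3039, 0.2801] yaw 137.93 rp [1.7974e+02 8.0000e-02] F [-0.2  0.5 -0.7] w 0.0271 q7 0.32
[[[-0.117, -0.133, 0.0], [0, 0, 0.04], 0.0], [[-0.133, -0.117, 0.0], [0, 0, 0.04], 0.0], [[-0.147, -0.099, 0.0], [0, 0, 0.04], 0.0], [[-0.158, -0.08, 0.0], [0, 0, 0.04], 0.0], [[-0.167, -0.06, 0.0], [0, 0, 0.04], 0.0], [[-0.173, -0.038, 0.0], [0, 0, 0.04], 0.0], [[-0.177, -0.016, 0.0], [0, 0, 0.04], 0.0], [[-0.177, 0.006, 0.0], [0, 0, 0.04], 0.0]]
[[[-0.175, 0.028, 0.0], [0, 0, 0.04], 0.0], [[-0.17, 0.05, 0.0], [0, 0, 0.04], 0.0], [[-0.163, 0.071, 0.0], [0, 0, 0.039], 0.0], [[-0.153, 0.09, 0.0], [0, 0, 0.04], 0.0], [[-0.14, 0.108, 0.0], [0, 0, 0.039], 0.0], [[-0.126, 0.124, 0.0], [0, 0, 0.04], 0.0]]
```

Request:
carry_out(
  targets=[
    [[-0.117,-0.133,0],[0,0,0.04],0],
    [[-0.133,-0.117,0],[0,0,0.04],0],
    [[-0.147,-0.099,0],[0,0,0.04],0],
    [[-0.158,-0.08,0],[0,0,0.04],0],
    [[-0.167,-0.06,0],[0,0,0.04],0],
    [[-0.173,-0.038,0],[0,0,0.04],0],
    [[-0.177,-0.016,0],[0,0,0.04],0],
    [[-0.177,0.006,0],[0,0,0.04],0],
  ],
)

```text
clock: 25.28
position: [0.5986, -0.0523, 0.2763]
tool_rot: [-3.141, 0.0, 1.398]
force: [0.6, 0.3, 0.1]
grip_width: 0.027
```

Request:
carry_out(
  targets=[
    [[-0.175,0.028,0],[0,0,0.04],0],
    [[-0.17,0.05,0],[0,0,0.04],0],
    [[-0.163,0.071,0],[0,0,0.039],0],
    [[-0.153,0.09,0],[0,0,0.04],0],
    [[-0.14,0.108,0],[0,0,0.039],0],
    [[-0.126,0.124,0],[0,0,0.04],0],
    [[0,0,0.1],[0,0,0],0],
    [[0,0,0.1],[0,0,0],0],
  ],
)

```text
clock: 26.28
position: [0.5958, -0.3171, 0.2254]
tool_rot: [-3.141, 0.001, 0.654]
force: [0.7, 0.7, -0.8]
grip_width: 0.027
```

Request:
carry_out(
  targets=[
    [[0,0,0],[0,0,0],0],
    [[0,0,0],[0,0,0],0],
  ],
)

```text
clock: 26.52
position: [0.5963, -0.3169, 0.2275]
tool_rot: [3.141, 0.0, 0.655]
force: [0.1, 0.3, -0.4]
grip_width: 0.0267
```

```bash
python3 plan.py 0 .5977,-.3159,.182,37.5,4
```

```text
t 26.52 pos [0.5963, -0.3169, 0.2275] yaw 37.5 rp [1.7997e+02 1.0000e-02] F [ 0.1  0.3 -0.4] w 0.0267 q7 -0.14
[[[0.002, 0.0, 0.045], [0, 0, 0.0], 0.0], [[0.002, 0.0, 0.046], [0, 0, 0.0], 0.0], [[0.001, 0.0, 0.045], [0, 0, 0.0], 0.0], [[0.002, 0.0, 0.046], [0, 0, 0.0], 0.0]]
```

Request:
carry_out(
  targets=[
    [[0.003,0,0.06],[0,0,0],0],
    [[0.002,0,0.06],[0,0,0],0],
    [[0.002,0,0.045],[0,0,0],0],
    [[0,0,0.013],[0,0,0],0],
    [[0,0,0.004],[0,0,0],0],
    [[0,0,0],[0,0,0],0],
    [[0,0,0],[0,0,0],0.4],
    [[0,0,0],[0,0,0],0.6],
  ],
)

```text
clock: 27.52
position: [0.5976, -0.3157, 0.1815]
tool_rot: [3.141, -0.0, 0.655]
force: [-0.4, -1.1, 0.1]
grip_width: 0.0505
```

Request:
carry_out(
  targets=[
    [[0,0,0],[0,0,0],0.8],
    [[0,0,-0.05],[0,0,0],0.8],
    [[0,0,-0.15],[0,0,0],1],
    [[0,0,-0.2],[0,0,0],1],
  ],
)

```text
clock: 28.02
position: [0.5973, -0.3156, 0.2826]
tool_rot: [-3.141, 0.001, 0.654]
force: [1.0, 0.9, 0.7]
grip_width: 0.0856
```

```bash
python3 plan.py 1 .42,.43,.38,134
```

```text
t 28.02 pos [0.5973, -0.3156, 0.2826] yaw 37.49 rp [-1.7994e+02  4.0000e-02] F [1.  0.9 0.7] w 0.0856 q7 -0.17
[[[0.078, -0.175, -0.024], [0, 0, -0.034], 1.0], [[0.096, -0.166, -0.024], [0, 0, -0.033], 1.0], [[0.113, -0.155, -0.024], [0, 0, -0.034], 1.0], [[0.129, -0.142, -0.024], [0, 0, -0.033], 1.0], [[0.143, -0.127, -0.024], [0, 0, -0.034], 1.0], [[0.156, -0.112, -0.024], [0, 0, -0.033], 1.0], [[0.166, -0.095, -0.025], [0, 0, -0.034], 1.0], [[0.176, -0.077, -0.024], [0, 0, -0.033], 1.0]]
[[[0.183, -0.058, -0.025], [0, 0, -0.034], 1.0], [[0.188, -0.038, -0.024], [0, 0, -0.033], 1.0], [[0.19, -0.018, -0.025], [0, 0, -0.034], 1.0], [[0.191, 0.002, -0.024], [0, 0, -0.033], 1.0], [[0.19, 0.022, -0.025], [0, 0, -0.034], 1.0], [[0.187, 0.042, -0.024], [0, 0, -0.033], 1.0], [[0.182, 0.061, -0.025], [0, 0, -0.034], 1.0], [[0.174, 0.079, -0.024], [0, 0, -0.033], 1.0]]
```

Request:
carry_out(
  targets=[
    [[0.078,-0.175,-0.024],[0,0,-0.034],1],
    [[0.096,-0.166,-0.024],[0,0,-0.033],1],
    [[0.113,-0.155,-0.024],[0,0,-0.034],1],
    [[0.129,-0.142,-0.024],[0,0,-0.033],1],
    [[0.143,-0.127,-0.024],[0,0,-0.034],1],
    [[0.156,-0.112,-0.024],[0,0,-0.033],1],
    [[0.166,-0.095,-0.025],[0,0,-0.034],1],
    [[0.176,-0.077,-0.024],[0,0,-0.033],1],
  ],
)

```text
clock: 29.02
position: [0.508, 0.0585, 0.3308]
tool_rot: [3.14, -0.0, 1.5]
force: [0.5, 0.2, -0.2]
grip_width: 0.0854
```

Request:
carry_out(
  targets=[
    [[0.183,-0.058,-0.025],[0,0,-0.034],1],
    [[0.188,-0.038,-0.024],[0,0,-0.033],1],
    [[0.19,-0.018,-0.025],[0,0,-0.034],1],
    [[0.191,0.002,-0.024],[0,0,-0.033],1],
    [[0.19,0.022,-0.025],[0,0,-0.034],1],
    [[0.187,0.042,-0.024],[0,0,-0.033],1],
    [[0.182,0.061,-0.025],[0,0,-0.034],1],
    [[0.174,0.079,-0.024],[0,0,-0.033],1],
  ],
)

```text
clock: 30.02
position: [0.4196, 0.431, 0.3799]
tool_rot: [3.141, 0.0, 2.341]
force: [0.4, -0.2, -0.3]
grip_width: 0.0852
```

Request:
carry_out(
  targets=[
    [[0.2,0,0],[0,0,0],1],
    [[0.2,0,0],[0,0,0],1],
    [[0.2,0,0],[0,0,0],1],
    [[0.2,0,0],[0,0,0],1],
    [[0,0,0],[0,0,0],1],
  ],
)

```text
clock: 30.65
position: [0.2776, 0.5761, 0.3792]
tool_rot: [3.141, -0.001, 2.344]
force: [0.7, -0.4, -0.3]
grip_width: 0.0854
```

```bash
sed -i 's/((s<120)&(v>50))|((v>120)&((h<3)|(h>175))&(s>200))/((s<120)\&(v>50)\&((bgr[:,:,0].astype(int)>bgr[:,:,2]-12)))/' vis.py; cat > final.py <<'E'
import sys
from vis import *
from workcell import imaging
P=json=__import__("json").load(open("poses.json"))
fs=[imaging.grab_frame(c) for c in("top","scene")]; tag=sys.argv[1]; out=[]
for i,f in enumerate(fs): cv2.imwrite(f"pics/{tag}_{i}.png",f["pixels"][:,:,::-1])
for n,pad in(("tin","pad_round"),("block","pad_rect"),("die","pad_oval"),("winder","pad_h")):
    r=[]
    for g in(fs,fs[:1],fs[1:]):
        try: p,iou,v=fit(g,n,p0=P[pad],zoff=.004); r.append(f"{(p[:2]*1000).round(1)} {np.degrees(p[2]):.1f} {iou:.3f}")
        except Exception as e: r.append("fail"); continue
        if len(g)==2: out.append([a[120:360,120:360] for a in v])
    print(n,"pad",np.round(np.array(P[pad])[:2]*1000,1),round(np.degrees(P[pad][2]),1),"|"," | ".join(r))
im=np.vstack([np.hstack([cv2.resize(o[k],(200,200),interpolation=cv2.INTER_LINEAR) for o in out]) for k in(0,1)])
cv2.imwrite(f"pics/{tag}_fit.png",im)
E
python3 final.py fin
```

```text
tin pad [456.1 314. ] 0.0 | [454.8 313.5] 0.0 0.951 | [455.4 312.8] 0.0 0.968 | [454.5 315. ] 0.0 0.974
block pad [ 465.3 -117.6] 8.2 | [ 463.1 -117.6] 8.4 0.934 | [ 463.7 -117.4] 8.2 0.985 | [ 460.9 -118.7] 5.9 0.925
die pad [626.4 -89. ] -68.7 | [624.7 -86. ] -68.9 0.888 | [625.4 -86.6] -71.7 0.808 | [624.8 -86.2] -67.2 0.980
winder pad [ 596.8 -316.6] 37.5 | [ 596.2 -311.3] 32.3 0.582 | [ 593.6 -313.3] 16.8 0.540 | [ 599.5 -307.1] 32.7 0.661
```

View pics/fin_fit.png

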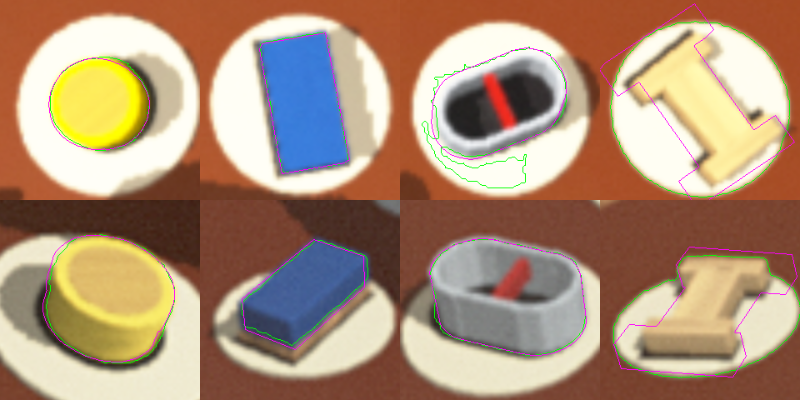

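View pics/fin_0.png

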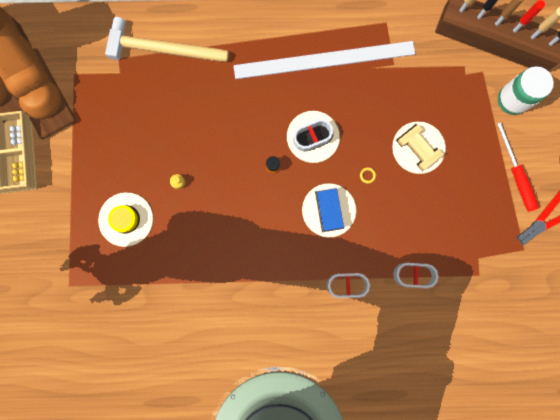

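All four are on their pads and the bystanders have not moved. My colour masks leak on cream for the winder and die, so I tune them and remeasure the offsets.

```bash
python3 - <<'E'
import cv2, numpy as np
for i in(0,1):
    v=cv2.imread(f"pics/fin_{i}.png"); h=cv2.cvtColor(v,cv2.COLOR_BGR2HSV)
    pts=dict(cream=(395,140),creamsh=(441,160),wind=(420,147),wind2=(408,135),cream_o=(295,150),dierim=(297,143),dierim2=(325,125),sh=(337,140)) if i==0 else {}
    for k,p in pts.items(): print(k,h[p[1],p[0]],v[p[1],p[0]])
    if i==1:
        for y in(185,190,195,200,205,210,215): print(y,[tuple(int(t) for t in h[y,x]) for x in range(92,150,8)])
E
```

```text
cream [ 23  49 236] [191 225 236]
creamsh [ 23  31 252] [221 245 252]
wind [ 25  93 254] [161 239 254]
wind2 [ 24  96 253] [158 235 253]
cream_o [ 27  11 255] [244 254 255]
dierim [102   5 241] [241 239 236]
dierim2 [105   9 179] [179 176 173]
sh [ 26  16 254] [238 252 254]
185 [(8, 158, 123), (8, 153, 125), (8, 153, 123), (17, 100, 211), (18, 99, 220), (18, 97, 226), (7, 150, 124), (9, 160, 121)]
190 [(9, 149, 125), (9, 178, 113), (26, 40, 238), (22, 88, 241), (20, 93, 230), (18, 96, 152), (25, 38, 238), (8, 157, 122)]
195 [(7, 155, 122), (24, 34, 239), (25, 38, 237), (20, 91, 233), (17, 98, 224), (25, 35, 241), (24, 38, 237), (10, 128, 135)]
200 [(10, 118, 130), (24, 34, 237), (18, 96, 220), (18, 99, 222), (19, 98, 224), (25, 36, 235), (25, 37, 237), (8, 157, 117)]
205 [(16, 68, 177), (19, 58, 149), (18, 98, 171), (17, 101, 169), (18, 100, 173), (24, 33, 239), (25, 33, 238), (8, 142, 124)]
210 [(8, 149, 120), (16, 47, 104), (13, 81, 85), (15, 93, 99), (19, 110, 97), (26, 32, 239), (8, 152, 119), (9, 161, 122)]
215 [(9, 152, 124), (9, 116, 121), (22, 51, 217), (23, 45, 229), (16, 68, 173), (8, 160, 124), (8, 148, 122), (9, 149, 123)]
```

```bash
sed -i 's/bgr\[:,:,2\]-12/bgr[:,:,2].astype(int)-4/; s/m=(h>11)&(h<30)&(v>115)$/m=(h>11)\&(h<30)\&(v>115)\&(s>65)\&(s<145)/' vis.py; grep -n 'winder":\|"die": m' vis.py; python3 m0.py; python3 final.py fin2
python3 - <<'E'
import cv2; v=cv2.imread("pics/fin2_fit.png")
a=cv2.imread("pics/fin2_0.png"); b=cv2.imread("pics/fin2_1.png")
c=lambda im,u,w,r: cv2.resize(im[w-r:w+r,u-r:u+r],(400,400),interpolation=cv2.INTER_CUBIC)[50:350]
import numpy as np
cv2.imwrite("pics/fin2_c.png",np.vstack([np.hstack([v[:200,400:],v[200:,400:]])]+[np.hstack([c(a,313,136,32),c(a,329,210,32)])]))
E
```

```text
22:    elif name=="winder": m=(h>11)&(h<30)&(v>115)&(s>65)&(s<145)
23:    elif name=="die": m=((s<120)&(v>50)&((bgr[:,:,0].astype(int)>bgr[:,:,2].astype(int)-4)))
32:    if name=="die": m=cv2.morphologyEx(m,cv2.MORPH_CLOSE,np.ones((7,7)))
tin [656.9 107.3] 0.0 0.969 | [657.5 106.8] 0.0 0.974 | [656.5 107.4] 0.0 0.984
block [489.4 111. ] 38.1 0.944 | [490.3 110.9] 37.7 0.983 | [487.4 110.6] 38.0 0.969
die [ 439.5 -296.9] 46.8 0.964 | [ 439.9 -297.4] 47.4 0.973 | [ 438.9 -296.9] 46.0 0.971
winder [602.7 301.8] -42.1 0.927 | [603.2 300.9] -41.4 0.956 | [601.2 302.8] -42.4 0.936
pad_round [456.1 314. ] 0.0 0.972 | [456.8 313.3] 0.0 0.991 | [455.8 314.2] 0.0 0.993
pad_rect [ 465.3 -117.6] 8.2 0.975 | [ 465.6 -117.7] 7.7 0.976 | [ 465.  -117.2] 7.7 0.979
pad_oval [626.4 -89. ] -68.7 0.985 | [626.5 -89.3] -69.1 0.985 | [626.4 -88.9] -68.7 0.988
pad_h [ 596.8 -316.6] 37.5 0.942 | [ 597.  -316.9] 37.8 0.938 | [ 596.8 -316.5] 37.6 0.952
tin pad [456.1 314. ] 0.0 | [454.9 313.6] 0.0 0.951 | [455.3 312.9] 0.0 0.968 | [454.5 315. ] 0.0 0.975
block pad [ 465.3 -117.6] 8.2 | [ 462.7 -117.7] 7.6 0.938 | [ 463.5 -117.6] 8.4 0.984 | [ 461.  -119.2] 5.3 0.925
die pad [626.4 -89. ] -68.7 | [624.3 -87. ] -68.7 0.968 | [624.  -87.8] -70.2 0.974 | [624.6 -86. ] -66.0 0.984
winder pad [ 596.8 -316.6] 37.5 | [ 595.3 -311.6] 34.4 0.582 | [ 594.  -312.7] 21.8 0.540 | [ 599.7 -307.1] 33.9 0.659
```

View pics/fin2_c.png

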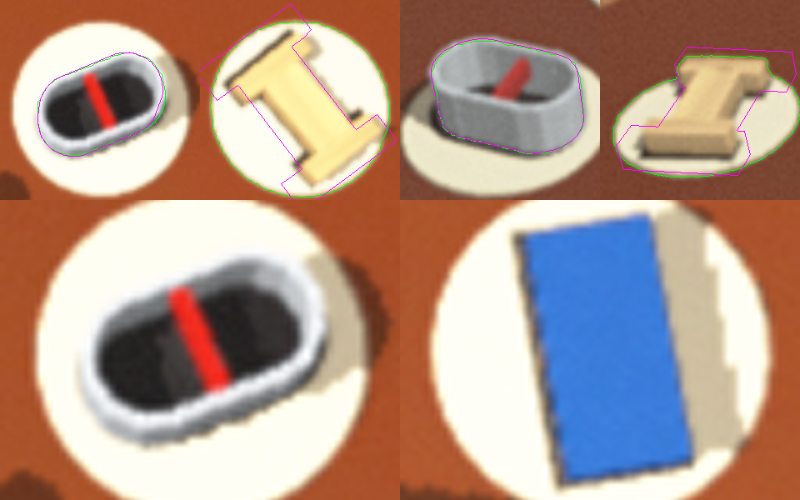

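```bash
sed -i '32a\    if name=="winder": m=cv2.morphologyEx(m,cv2.MORPH_OPEN,np.ones((15,15),np.uint8))' vis.py; python3 final.py fin3 | tail -1
python3 - <<'E'
import cv2; v=cv2.imread("pics/fin3_fit.png")
import numpy as np
cv2.imwrite("pics/fin3_c.png",cv2.resize(np.hstack([v[:200,600:],v[200:,600:]]),(800,400)))
E
python3 plan.py 1 .475,.15,.36,60 .6264,-.089,.28,111.3
```

```text
winder pad [ 596.8 -316.6] 37.5 | [ 593.7 -317.4] 36.9 0.935 | [ 594.3 -317.5] 36.9 0.928 | [ 593.1 -317.5] 37.1 0.956
t 30.95 pos [0.2822, 0.573, 0.3791] yaw 133.89 rp [1.7997e+02 2.0000e-02] F [ 0.1 -0.1 -0.7] w 0.0856 q7 -0.41
[[[-0.175, -0.062, 0.008], [0, 0, 0.041], 1.0], [[-0.182, -0.039, 0.008], [0, 0, 0.041], 1.0], [[-0.185, -0.015, 0.008], [0, 0, 0.041], 1.0], [[-0.186, 0.009, 0.007], [0, 0, 0.041], 1.0], [[-0.183, 0.033, 0.008], [0, 0, 0.041], 1.0], [[-0.177, 0.056, 0.007], [0, 0, 0.041], 1.0], [[-0.169, 0.078, 0.008], [0, 0, 0.041], 1.0], [[-0.157, 0.1, 0.007], [0, 0, 0.041], 1.0]]
[[[-0.143, 0.119, 0.008], [0, 0, 0.041], 1.0], [[-0.127, 0.136, 0.007], [0, 0, 0.041], 1.0], [[-0.088, 0.167, 0.053], [0, 0, -0.047], 1.0], [[-0.111, 0.152, 0.053], [0, 0, -0.048], 1.0], [[-0.133, 0.134, 0.054], [0, 0, -0.047], 1.0], [[-0.151, 0.113, 0.053], [0, 0, -0.048], 1.0], [[-0.167, 0.088, 0.054], [0, 0, -0.047], 1.0], [[-0.177, 0.063, 0.053], [0, 0, -0.048], 1.0]]
```

View pics/fin3_c.png

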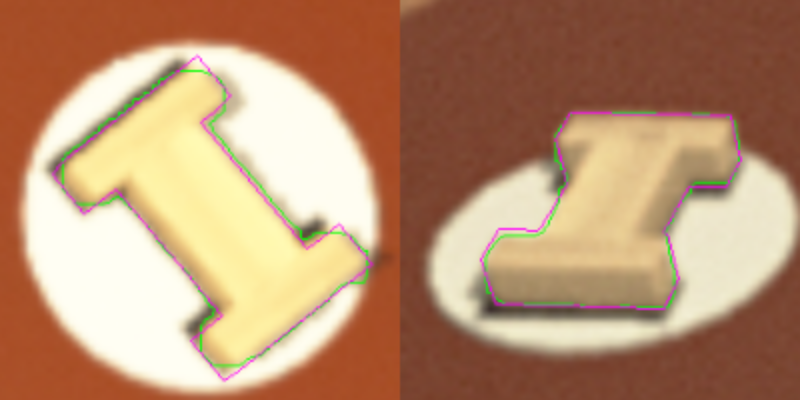

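The winder sits about (-3.0,-0.8) mm off its silhouette, the die (-2.1,+2.0) and the block (-2,0); the tin is off by only about 1.3 mm. There is plenty of time, so I regrasp those three and shift them.

```bash
python3 plan.py 1 .475,.15,.36,60 .4651,-.118,.28,8
```

```text
t 30.95 pos [0.2822, 0.573, 0.3791] yaw 133.89 rp [1.7997e+02 2.0000e-02] F [ 0.1 -0.1 -0.7] w 0.0856 q7 -0.41
[[[-0.175, -0.062, 0.008], [0, 0, 0.041], 1.0], [[-0.182, -0.039, 0.008], [0, 0, 0.041], 1.0], [[-0.185, -0.015, 0.008], [0, 0, 0.041], 1.0], [[-0.186, 0.009, 0.007], [0, 0, 0.041], 1.0], [[-0.183, 0.033, 0.008], [0, 0, 0.041], 1.0], [[-0.177, 0.056, 0.007], [0, 0, 0.041], 1.0], [[-0.169, 0.078, 0.008], [0, 0, 0.041], 1.0], [[-0.157, 0.1, 0.007], [0, 0, 0.041], 1.0]]
[[[-0.143, 0.119, 0.008], [0, 0, 0.041], 1.0], [[-0.127, 0.136, 0.007], [0, 0, 0.041], 1.0], [[-0.158, 0.083, 0.053], [0, 0, 0.048], 1.0], [[-0.144, 0.106, 0.053], [0, 0, 0.048], 1.0], [[-0.126, 0.127, 0.054], [0, 0, 0.048], 1.0], [[-0.106, 0.144, 0.053], [0, 0, 0.048], 1.0], [[-0.083, 0.158, 0.054], [0, 0, 0.049], 1.0], [[-0.058, 0.17, 0.053], [0, 0, 0.048], 1.0]]
```

Request:
carry_out(
  targets=[
    [[-0.175,-0.062,0.008],[0,0,0.041],1],
    [[-0.182,-0.039,0.008],[0,0,0.041],1],
    [[-0.185,-0.015,0.008],[0,0,0.041],1],
    [[-0.186,0.009,0.007],[0,0,0.041],1],
    [[-0.183,0.033,0.008],[0,0,0.041],1],
    [[-0.177,0.056,0.007],[0,0,0.041],1],
    [[-0.169,0.078,0.008],[0,0,0.041],1],
    [[-0.157,0.1,0.007],[0,0,0.041],1],
  ],
)

```text
clock: 31.95
position: [0.4367, 0.2335, 0.3638]
tool_rot: [3.141, -0.001, 1.303]
force: [0.6, 0.5, -0.9]
grip_width: 0.0851
```

Request:
carry_out(
  targets=[
    [[-0.143,0.119,0.008],[0,0,0.041],1],
    [[-0.127,0.136,0.007],[0,0,0.041],1],
    [[-0.158,0.083,0.053],[0,0,0.048],1],
    [[-0.144,0.106,0.053],[0,0,0.048],1],
    [[-0.126,0.127,0.054],[0,0,0.048],1],
    [[-0.106,0.144,0.053],[0,0,0.048],1],
    [[-0.083,0.158,0.054],[0,0,0.049],1],
    [[-0.058,0.17,0.053],[0,0,0.048],1],
  ],
)

```text
clock: 32.95
position: [0.4648, -0.119, 0.2796]
tool_rot: [3.142, -0.001, 0.137]
force: [1.3, -0.1, -0.1]
grip_width: 0.0854
```

Request:
carry_out(
  targets=[
    [[0,0,0],[0,0,0],1],
    [[0,0,0],[0,0,0],1],
    [[0,0,0],[0,0,0],1],
  ],
)

```text
clock: 33.33
position: [0.4653, -0.1163, 0.28]
tool_rot: [-3.141, -0.001, 0.144]
force: [-0.2, -0.3, 0.7]
grip_width: 0.0853
```

```bash
python3 plan.py 1 .4651,-.118,.1825,8,6
```

```text
t 33.33 pos [0.4653, -0.1163, 0.28] yaw 8.27 rp [-1.7997e+02 -3.0000e-02] F [-0.2 -0.3  0.7] w 0.0853 q7 -0.78
[[[-0.0, 0.001, 0.065], [0, 0, 0.0], 1.0], [[-0.0, 0.001, 0.065], [0, 0, 0.0], 1.0], [[-0.0, 0.001, 0.065], [0, 0, 0.0], 1.0], [[-0.001, 0.001, 0.065], [0, 0, 0.0], 1.0], [[-0.0, 0.001, 0.065], [0, 0, 0.001], 1.0], [[-0.001, 0.001, 0.065], [0, 0, 0.0], 1.0]]
```

Request:
carry_out(
  targets=[
    [[0,0.002,0.075],[0,0,0],1],
    [[0,0.001,0.075],[0,0,0.001],1],
    [[0,0.001,0.075],[0,0,0],1],
    [[-0.001,0.001,0.075],[0,0,0],1],
    [[0,0.001,0.06],[0,0,0.001],1],
    [[-0.001,0.001,0.03],[0,0,0],0.8],
    [[0,0,0],[0,0,0],0.6],
    [[0,0,0],[0,0,0],0.5],
  ],
)

```text
clock: 34.33
position: [0.4651, -0.1188, 0.1826]
tool_rot: [3.141, -0.001, 0.136]
force: [-0.2, 0.3, -1.6]
grip_width: 0.0428
```

Request:
carry_out(
  targets=[
    [[0,0,0],[0,0,0],0.3],
    [[0,0,0],[0,0,0],0.1],
    [[0,0,0],[0,0,0],0],
    [[0,0,0],[0,0,0],0],
    [[0,0,-0.02],[0,0,0],0],
    [[0,0,0],[0,0,0],0],
  ],
)

```text
clock: 35.08
position: [0.4651, -0.1188, 0.1878]
tool_rot: [3.141, -0.001, 0.136]
force: [0.2, 0.4, -1.3]
grip_width: 0.0409
```

```bash
python3 plan.py 0 .4671,-.118,.188,8,2
```

```text
t 35.08 pos [0.4651, -0.1188, 0.1878] yaw 7.81 rp [ 1.7998e+02 -5.0000e-02] F [ 0.2  0.4 -1.3] w 0.0409 q7 -0.66
[[[0.004, -0.001, -0.0], [0, 0, -0.001], 0.0], [[0.004, -0.001, -0.001], [0, 0, -0.0], 0.0]]
```

Shift, lower about 5 mm, release and rise.

Request:
carry_out(
  targets=[
    [[0.004,-0.001,0],[0,0,-0.001],0],
    [[0.004,-0.002,0],[0,0,0],0],
    [[0,0,0.01],[0,0,0],0],
    [[0,0,0.009],[0,0,0],0],
    [[0,0,0],[0,0,0],0],
    [[0,0,0],[0,0,0],0.5],
    [[0,0,0],[0,0,0],0.8],
    [[0,0,0],[0,0,0],1],
  ],
)

```text
clock: 36.08
position: [0.4668, -0.1179, 0.1823]
tool_rot: [3.142, 0.0, 0.139]
force: [-0.4, 0.9, 0.8]
grip_width: 0.0769
```

Request:
carry_out(
  targets=[
    [[0,0,-0.1],[0,0,0],1],
    [[0,0,-0.15],[0,0,0],1],
    [[0,0,-0.15],[0,0,0],1],
  ],
)

```text
clock: 36.45
position: [0.4666, -0.1179, 0.2834]
tool_rot: [3.142, 0.001, 0.139]
force: [0.7, 1.3, -0.5]
grip_width: 0.0853
```

```bash
python3 plan.py 1 .626,-.0889,.28,111.3
```

```text
t 36.45 pos [0.4666, -0.1179, 0.2834] yaw 7.97 rp [1.8e+02 4.0e-02] F [ 0.7  1.3 -0.5] w 0.0853 q7 -0.78
[[[0.059, -0.002, 0.001], [0, 0, -0.052], 1.0], [[0.058, 0.007, 0.001], [0, 0, -0.052], 1.0], [[0.057, 0.017, 0.001], [0, 0, -0.052], 1.0], [[0.053, 0.026, 0.001], [0, 0, -0.052], 1.0], [[0.048, 0.034, 0.001], [0, 0, -0.052], 1.0], [[0.042, 0.041, 0.001], [0, 0, -0.052], 1.0], [[0.035, 0.047, 0.002], [0, 0, -0.052], 1.0], [[0.027, 0.053, 0.001], [0, 0, -0.053], 1.0]]
[[[0.018, 0.056, 0.002], [0, 0, -0.052], 1.0], [[0.008, 0.058, 0.001], [0, 0, -0.053], 1.0], [[-0.002, 0.059, 0.002], [0, 0, -0.052], 1.0]]
```

Request:
carry_out(
  targets=[
    [[0.059,-0.002,0],[0,0,-0.052],1],
    [[0.058,0.007,0],[0,0,-0.052],1],
    [[0.057,0.017,0],[0,0,-0.052],1],
    [[0.053,0.026,0],[0,0,-0.052],1],
    [[0.048,0.034,0],[0,0,-0.052],1],
    [[0.042,0.041,0],[0,0,-0.052],1],
    [[0.035,0.047,0],[0,0,-0.052],1],
    [[0.027,0.053,0],[0,0,-0.053],1],
  ],
)

```text
clock: 37.45
position: [0.5832, -0.0967, 0.2823]
tool_rot: [-3.141, 0.0, 1.455]
force: [-0.5, 0.1, 1.0]
grip_width: 0.085
```

Request:
carry_out(
  targets=[
    [[0.018,0.056,0],[0,0,-0.052],1],
    [[0.008,0.058,0],[0,0,-0.053],1],
    [[-0.002,0.059,0],[0,0,-0.052],1],
    [[0,0,0.1],[0,0,0],1],
    [[0,0,0],[0,0,0],1],
    [[0,0,0],[0,0,0],1],
  ],
)

```text
clock: 38.2
position: [0.6262, -0.089, 0.258]
tool_rot: [-3.142, 0.0, 1.942]
force: [-0.0, 0.8, 0.3]
grip_width: 0.0851
```

```bash
python3 plan.py 1 .626,-.0889,.183,111.3,5
```

```text
t 38.2 pos [0.6262, -0.089, 0.258] yaw 111.28 rp [-1.8e+02  1.0e-02] F [-0.   0.8  0.3] w 0.0851 q7 0.5
[[[0.0, -0.0, 0.06], [0, 0, -0.0], 1.0], [[0.0, -0.0, 0.06], [0, 0, -0.0], 1.0], [[0.0, -0.0, 0.06], [0, 0, -0.0], 1.0], [[0.0, -0.0, 0.06], [0, 0, -0.0], 1.0], [[0.0, -0.001, 0.06], [0, 0, -0.0], 1.0]]
```

Request:
carry_out(
  targets=[
    [[0,0,0.075],[0,0,0],1],
    [[0,0,0.075],[0,0,0],1],
    [[0,0,0.075],[0,0,0],1],
    [[0,0,0.05],[0,0,0],1],
    [[0,0,0.025],[0,0,0],0.9],
    [[0,0,0],[0,0,0],0.7],
    [[0,0,0],[0,0,0],0.6],
    [[0,0,0],[0,0,0],0.5],
  ],
)

```text
clock: 39.2
position: [0.6264, -0.0889, 0.1832]
tool_rot: [3.141, 0.0, 1.943]
force: [-0.3, 0.4, 5.8]
grip_width: 0.0475
```

Request:
carry_out(
  targets=[
    [[0,0,0],[0,0,0],0.3],
    [[0,0,0],[0,0,0],0.1],
    [[0,0,0],[0,0,0],0],
    [[0,0,0],[0,0,0],0],
    [[0,0,-0.02],[0,0,0],0],
    [[0,0,0],[0,0,0],0],
  ],
  force=50,
)

```text
clock: 39.95
position: [0.6263, -0.0888, 0.188]
tool_rot: [3.141, 0.0, 1.943]
force: [-1.0, 0.0, -1.5]
grip_width: 0.047
```

```bash
python3 plan.py 0 .6281,-.0909,.188,111.3,2
```

```text
t 39.95 pos [0.6263, -0.0888, 0.188] yaw 111.31 rp [1.7996e+02 2.0000e-02] F [-1.   0.  -1.5] w 0.047 q7 0.5
[[[-0.005, 0.002, -0.0], [0, 0, 0.0], 0.0], [[-0.005, 0.002, -0.0], [0, 0, 0.0], 0.0]]
```

Request:
carry_out(
  targets=[
    [[-0.005,0.002,0],[0,0,0],0],
    [[-0.005,0.002,0],[0,0,0],0],
    [[0,0,0.01],[0,0,0],0],
    [[0,0,0.009],[0,0,0],0],
    [[0,0,0],[0,0,0],0],
    [[0,0,0],[0,0,0],0.6],
    [[0,0,0],[0,0,0],0.8],
    [[0,0,0],[0,0,0],1],
  ],
)

```text
clock: 40.95
position: [0.628, -0.0908, 0.1825]
tool_rot: [-3.141, -0.0, 1.943]
force: [0.8, 0.5, -1.1]
grip_width: 0.0837
```

Request:
carry_out(
  targets=[
    [[0,0,-0.1],[0,0,0],1],
    [[0,0,-0.15],[0,0,0],1],
    [[0,0,-0.15],[0,0,0],1],
  ],
)

```text
clock: 41.32
position: [0.6279, -0.0908, 0.2836]
tool_rot: [-3.141, -0.0, 1.943]
force: [0.6, 0.6, 0.6]
grip_width: 0.0851
```

```bash
python3 plan.py 0.8 .5976,-.3157,.28,37.5
```

```text
t 41.33 pos [0.6279, -0.0908, 0.2836] yaw 111.3 rp [-1.7998e+02 -1.0000e-02] F [0.6 0.6 0.6] w 0.0851 q7 0.5
[[[-0.099, -0.055, 0.002], [0, 0, 0.051], 0.8], [[-0.107, -0.038, 0.002], [0, 0, 0.051], 0.8], [[-0.112, -0.021, 0.002], [0, 0, 0.051], 0.8], [[-0.113, -0.003, 0.002], [0, 0, 0.051], 0.8], [[-0.112, 0.015, 0.002], [0, 0, 0.052], 0.8], [[-0.109, 0.033, 0.001], [0, 0, 0.051], 0.8], [[-0.102, 0.051, 0.002], [0, 0, 0.052], 0.8], [[-0.092, 0.066, 0.001], [0, 0, 0.051], 0.8]]
```

Request:
carry_out(
  targets=[
    [[-0.099,-0.055,0],[0,0,0.051],1],
    [[-0.107,-0.038,0],[0,0,0.051],0.8],
    [[-0.112,-0.021,0],[0,0,0.051],0.8],
    [[-0.113,-0.003,0],[0,0,0.051],0.8],
    [[-0.112,0.015,0],[0,0,0.052],0.8],
    [[-0.109,0.033,0],[0,0,0.051],0.8],
    [[-0.102,0.051,0],[0,0,0.052],0.8],
    [[-0.092,0.066,0],[0,0,0.051],0.8],
  ],
)

```text
clock: 42.32
position: [0.5975, -0.3166, 0.2826]
tool_rot: [-3.142, 0.0, 0.649]
force: [0.5, 0.6, 0.0]
grip_width: 0.0683
```

Request:
carry_out(
  targets=[
    [[0,0,0.1],[0,0,0],0.8],
    [[0,0,0],[0,0,0],0.8],
    [[0,0,0],[0,0,0],0.8],
  ],
)

```text
clock: 42.7
position: [0.598, -0.3155, 0.2583]
tool_rot: [3.141, -0.0, 0.655]
force: [0.5, 0.7, 0.2]
grip_width: 0.0687
```

```bash
python3 plan.py 0.8 .5976,-.3157,.182,37.5,5
```

```text
t 42.7 pos [0.598, -0.3155, 0.2583] yaw 37.55 rp [ 1.7999e+02 -1.0000e-02] F [0.5 0.7 0.2] w 0.0687 q7 -0.19
[[[-0.0, -0.0, 0.061], [0, 0, 0.0], 0.8], [[-0.0, -0.0, 0.061], [0, 0, 0.0], 0.8], [[-0.001, -0.0, 0.061], [0, 0, 0.0], 0.8], [[-0.0, -0.0, 0.061], [0, 0, 0.0], 0.8], [[-0.001, -0.0, 0.061], [0, 0, 0.0], 0.8]]
```

Request:
carry_out(
  targets=[
    [[-0.001,0,0.075],[0,0,0],0.8],
    [[-0.001,0,0.075],[0,0,0],0.8],
    [[0,0,0.075],[0,0,0],0.8],
    [[0,0,0.055],[0,0,0],0.8],
    [[0,0,0.025],[0,0,0],0.8],
    [[0,0,0],[0,0,0],0.6],
    [[0,0,0],[0,0,0],0.5],
    [[0,0,0],[0,0,0],0.4],
  ],
  force=40,
)

```text
clock: 43.7
position: [0.5975, -0.3161, 0.182]
tool_rot: [3.141, -0.0, 0.655]
force: [0.4, -0.0, -0.2]
grip_width: 0.0345
```

Request:
carry_out(
  targets=[
    [[0,0,0],[0,0,0],0.3],
    [[0,0,0],[0,0,0],0.2],
    [[0,0,0],[0,0,0],0],
    [[0,0,0],[0,0,0],0],
    [[0,0,-0.02],[0,0,0],0],
    [[0,0,0],[0,0,0],0],
  ],
)

```text
clock: 44.45
position: [0.5974, -0.3161, 0.187]
tool_rot: [3.141, -0.0, 0.655]
force: [-0.6, -0.9, 0.3]
grip_width: 0.0266
```

```bash
python3 plan.py 0 .6006,-.3149,.187,37.5,2
```

```text
t 44.45 pos [0.5974, -0.3161, 0.187] yaw 37.51 rp [ 1.7997e+02 -2.0000e-02] F [-0.6 -0.9  0.3] w 0.0266 q7 -0.16
[[[0.007, 0.002, -0.0], [0, 0, 0.0], 0.0], [[0.006, 0.002, -0.0], [0, 0, 0.0], 0.0]]
```

Request:
carry_out(
  targets=[
    [[0.006,0.002,0],[0,0,0],0],
    [[0.006,0.002,0],[0,0,0],0],
    [[0,0,0.01],[0,0,0],0],
    [[0,0,0.009],[0,0,0],0],
    [[0,0,0],[0,0,0],0],
    [[0,0,0],[0,0,0],0.4],
    [[0,0,0],[0,0,0],0.6],
    [[0,0,0],[0,0,0],0.8],
  ],
)

```text
clock: 45.45
position: [0.6002, -0.315, 0.1816]
tool_rot: [-3.141, 0.0, 0.655]
force: [-0.2, 0.5, 0.1]
grip_width: 0.0671
```

Request:
carry_out(
  targets=[
    [[0,0,-0.1],[0,0,0],0.8],
    [[0,0,-0.15],[0,0,0],0.8],
    [[0,0,-0.15],[0,0,0],1],
  ],
)

```text
clock: 45.82
position: [0.6002, -0.315, 0.2826]
tool_rot: [-3.141, 0.0, 0.654]
force: [0.8, 0.1, 0.4]
grip_width: 0.0841
```

```bash
python3 plan.py 1 .42,.43,.38,134
```

```text
t 45.83 pos [0.6002, -0.315, 0.2826] yaw 37.5 rp [-1.7998e+02  2.0000e-02] F [0.8 0.1 0.4] w 0.0841 q7 -0.21
[[[0.078, -0.175, -0.024], [0, 0, -0.034], 1.0], [[0.096, -0.166, -0.024], [0, 0, -0.033], 1.0], [[0.113, -0.155, -0.024], [0, 0, -0.034], 1.0], [[0.128, -0.142, -0.024], [0, 0, -0.033], 1.0], [[0.142, -0.128, -0.024], [0, 0, -0.034], 1.0], [[0.155, -0.112, -0.024], [0, 0, -0.033], 1.0], [[0.166, -0.096, -0.025], [0, 0, -0.034], 1.0], [[0.175, -0.077, -0.024], [0, 0, -0.033], 1.0]]
[[[0.183, -0.059, -0.025], [0, 0, -0.034], 1.0], [[0.188, -0.039, -0.024], [0, 0, -0.033], 1.0], [[0.191, -0.019, -0.025], [0, 0, -0.034], 1.0], [[0.192, 0.001, -0.024], [0, 0, -0.033], 1.0], [[0.19, 0.021, -0.025], [0, 0, -0.034], 1.0], [[0.187, 0.041, -0.024], [0, 0, -0.033], 1.0], [[0.182, 0.06, -0.025], [0, 0, -0.034], 1.0], [[0.175, 0.079, -0.024], [0, 0, -0.033], 1.0]]
```

Same clearing path as before.

Request:
carry_out(
  targets=[
    [[0.078,-0.175,-0.024],[0,0,-0.034],1],
    [[0.096,-0.166,-0.024],[0,0,-0.033],1],
    [[0.113,-0.155,-0.024],[0,0,-0.034],1],
    [[0.128,-0.142,-0.024],[0,0,-0.033],1],
    [[0.142,-0.128,-0.024],[0,0,-0.034],1],
    [[0.155,-0.112,-0.024],[0,0,-0.033],1],
    [[0.166,-0.096,-0.025],[0,0,-0.034],1],
    [[0.175,-0.077,-0.024],[0,0,-0.033],1],
  ],
)

```text
clock: 46.82
position: [0.5098, 0.0586, 0.3303]
tool_rot: [3.141, -0.0, 1.5]
force: [1.7, 0.2, 0.3]
grip_width: 0.0856
```

Request:
carry_out(
  targets=[
    [[0.183,-0.059,-0.025],[0,0,-0.034],1],
    [[0.188,-0.039,-0.024],[0,0,-0.033],1],
    [[0.191,-0.019,-0.025],[0,0,-0.034],1],
    [[0.192,0.001,-0.024],[0,0,-0.033],1],
    [[0.19,0.021,-0.025],[0,0,-0.034],1],
    [[0.187,0.041,-0.024],[0,0,-0.033],1],
    [[0.182,0.06,-0.025],[0,0,-0.034],1],
    [[0.175,0.079,-0.024],[0,0,-0.033],1],
  ],
)

```text
clock: 47.82
position: [0.4195, 0.4314, 0.3793]
tool_rot: [3.141, 0.0, 2.342]
force: [0.9, -0.3, -0.0]
grip_width: 0.0848
```

Request:
carry_out(
  targets=[
    [[0.2,0,0],[0,0,0],1],
    [[0.2,0,0],[0,0,0],1],
    [[0.2,0,0],[0,0,0],1],
    [[0.2,0,0],[0,0,0],1],
    [[0,0,0],[0,0,0],1],
    [[0,0,0],[0,0,0],1],
  ],
)

```text
clock: 48.58
position: [0.2815, 0.5736, 0.3788]
tool_rot: [-3.141, 0.001, 2.338]
force: [0.1, -0.6, -0.4]
grip_width: 0.0856
```

```bash
python3 final.py end; python3 - <<'E'
import cv2,numpy as np
a=cv2.imread("pics/end_0.png"); f=cv2.imread("pics/end_fit.png")
o=cv2.imread("pics/top0.png")
for n,(u,v) in dict(dye=(273,163),weight=(177,181)).items():
    t=o[v-9:v+10,u-9:u+10]; s=cv2.matchTemplate(a[v-20:v+21,u-20:u+21],t,cv2.TM_CCOEFF_NORMED); print(n,np.array(cv2.minMaxLoc(s)[3])-11,s.max().round(3))
cv2.imwrite("pics/end_c.png",f)
E
```

```text
tin pad [456.1 314. ] 0.0 | [454.7 313.6] 0.0 0.952 | [455.2 312.8] 0.0 0.967 | [454.4 314.9] 0.0 0.976
block pad [ 465.3 -117.6] 8.2 | [ 464.  -117.4] 7.4 0.938 | [ 464.7 -117.4] 8.2 0.982 | [ 462.2 -119.5] 6.6 0.926
die pad [626.4 -89. ] -68.7 | [626.  -88.5] -69.3 0.973 | [625.6 -89. ] -69.5 0.980 | [626.6 -87.5] -67.7 0.981
winder pad [ 596.8 -316.6] 37.5 | [ 596.2 -316.2] 37.4 0.941 | [ 596.2 -316.9] 37.7 0.930 | [ 596.2 -315.7] 37.8 0.954
dye [0 0] 0.998
weight [0 0] 0.999
```

View pics/end_c.png

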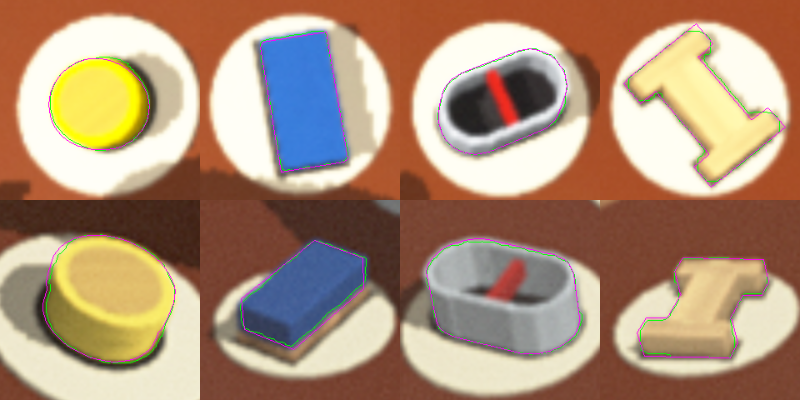

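All four now sit within about 1.5 mm of their silhouettes. The jar and weight have not moved, and the arm is clear. Handing in.

```bash
python3 -c "from workcell import job; print(job.job_done())"
```

```text
the job is handed in; nothing more can be done
None
```

The wax tin, burnishing block, cutting die and thread winder are each lying flat on their own pads. I handed the job in at about 49 s of the 104 s allowed, with the arm clear and touching nothing. After placing all four, I regrasped the block, die and winder and shifted them 2–3 mm, because the first camera check showed them off by that much.

The last camera check (both views fitted together, 1–2 mm uncertain) gave these offsets:

| Item | Offset from silhouette centre | Angle off |
|---|---|---|
| Tin | about 1.5 mm | not relevant |
| Block | about 1 mm | under 1° |
| Die | about 0.7 mm | under 1° |
| Winder | about 0.7 mm | under 1° |

- **Bystanders:** the dye jar and brass weight had not shifted by a single pixel in the top view.
- **Disagreement:** for the block, the scene camera alone put it about 3.6 mm and 1–2° off. I trusted the top view instead (0.9 mm), because the cork sole spoils the outline fit from that side.
- **Failed checks:** some fits failed while the arm hid the pad, or when my colour masks caught the cream leather. I fixed the masks and measured again.

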